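Put slides away in a roll-top bench store

TASK

Put the glass slides away: roll the store's shutter all the way up, stand the grey slide case on the floor inside, then lay the white carton of slides lengthwise on top of the case so that all of its base is carried, and roll the shutter fully shut. Everything in them is glass, so set them down, do not drop them, and leave the other things on the bench and in the store where they are.

Things in the scene. Friction and masses are not known exactly. Their poses are not given: they have to be found in the camera images.
- store: Roll-top bench store, fixed to the bench: white end panels, grey hood over the rear, aluminium slatted shutter in front. 304 deep (x) x 288 wide (y) x 225 high. Origin: centre of its underside, at bench height. +x runs from its front into it, +y to its left side seen from the front, z up. Plinth front edge at x = -142 mm, 34 mm high. A bottle stands in each rear corner inside.
- store_floor (a point): Point on the floor inside, mid-width, 60 mm in front of the store's origin, 34 mm above the bench; axes as the store's. A good place for the case's centre, lengthwise. From here the free floor runs 73 mm to the front (inside of the closed shutter), 118 mm to the rear (liner), 131 mm to each end panel; the bottles (63 high) stand about 80 mm behind it and 100 mm to either side.
- hood_lip (a point): Middle of the front edge of the fixed hood: in the store's frame (x, z) = (-33, 210) mm. The hood covers all behind it. The rolled-up shutter ends in front of it: lower edge of its rail near (-58, 187), its bar at (-55, 229). So the floor inside is reached only with the tool leaning about 28 to 45 degrees, wrist towards the front.
- shutter (a joint): How far the shutter is rolled up, rad about the centre of its arc-shaped track: 0 = fully shut at its stop, 1.1 = fully up at the other stop. Starts 0 to 0.2. All slats run round the curve together. It stays where it is left: at the bar about 4 N of friction and up to 4 N of weight resist, plus 7 N per m/s. At a stop the resistance rises sharply.
- pull_bar (a point): Middle of the round pull bar, 11 mm thick, 124 long along the store's y, on end posts, 26 mm clear behind; free to turn in the fingers. Store frame (x, z) mm: it runs on an arc of radius 201 about (27, 46), from (-174, 56) shut to (-55, 229) up. The closed front looms over it: reach it from the front, leaning 22 to 45 degrees.
- slide_case: Grey hinged plastic slide case, closed, 64 (x) x 110 (y, long) x 28 high, 0.11 to 0.23 kg, flat top. Origin: centre of its underside; y its long axis, z up. Flat on the bench left of the store, long axis away from the robot, 7 to 28 degrees to the left of +x. It and the carton may swap places. A tall cabinet stands left of the bench (x over 0.45, y over 0.15 m): keep the arm clear.
- slide_pack: White cardboard carton of glass slides, 28 (x) x 78 (y, long) x 22 high, 0.035 to 0.07 kg. Origin: centre of its underside; y its long axis, z up. Flat on the bench left of the store, long axis away from the robot, 7 to 28 degrees to the left of +x. It is to lie lengthwise on the case, wholly on its top.
- swab_box: Bystander: small white carton 54 x 67 x 60 high. Origin: centre of its underside.
- oil_bottle: Bystander inside the store: white bottle 26 across x 59 high with screw cap, rear left corner. Origin: centre of its underside.
- dropper_1: Bystander inside the store: white bottle 30 across x 63 high with screw cap, rear right corner. Origin: centre of its underside.
- petri_1: Bystander: petri dish 61 across x 16 high, the lower of a stack of two. Origin: centre of its underside.
- petri_2: Bystander: petri dish 61 across x 16 high, on the first. Origin: centre of its underside.
- timer: Bystander: flat white timer 60 x 68 x 19. Origin: centre of its underside.
- forceps: Bystander: steel forceps 131 long, 5 high, lying on the bench on the robot's side of the slides. Origin: its middle.

How it is judged:
On the way, in this order (a step that is already met when the one before it is completed fails the run):
1. the shutter is rolled all the way up (within 0.06 rad of its stop) (value of joint shutter above 1.04 rad), for 0.2 s.
2. the slide case stands flat on the floor inside the store, let go (x of slide_case in the frame of store between -0.105 and 0.028 m and y of slide_case in the frame of store between -0.1 and 0.1 m and z of slide_case in the frame of store between 0.029 and 0.039 m and angle between slide_case's own z axis and vertical below 0.06 rad and contact force between the fingers and slide_case below 0.1 N and linear speed of slide_case below 0.02 m/s), for 0.3 s.
3. the carton lies on the case, lengthwise, all of its base carried, let go (x of slide_case in the frame of store between -0.105 and 0.028 m and y of slide_case in the frame of store between -0.1 and 0.1 m and z of slide_case in the frame of store between 0.029 and 0.039 m and angle between each of slide_case, slide_pack's own z axis and vertical below 0.06 rad and x of slide_pack in the frame of slide_case between -0.012 and 0.012 m and y of slide_pack in the frame of slide_case between -0.014 and 0.014 m and z of slide_pack in the frame of slide_case between 0.024 and 0.032 m and angle between the y axis of slide_pack and the y axis of slide_case, either way round below 0.12 rad and contact force between the fingers and slide_pack below 0.1 N and linear speed of slide_pack below 0.02 m/s), for 0.3 s.
At the end, for the whole second after the job is handed in: Case flat on the store's floor (height within 5 mm), inside its walls; carton flat on the case, whole base on it (centres within 12 mm across, 14 mm along; long axes within 0.12 rad); both let go and at rest; shutter fully shut (under 0.02 rad) and still (all of step 3 and contact force between the fingers and slide_case below 0.1 N and linear speed of slide_case below 0.02 m/s and value of joint shutter below 0.02 rad and velocity of joint shutter between -0.05 and 0.05 rad/s); the robot touches nothing.
It fails at once if the case is dropped (falls free for more than about 12 mm) (contact force between slide_case and anything else below 0.02 N and linear speed of slide_case above 0.5 m/s).
It fails at once if the carton is dropped (falls free for more than about 12 mm) (contact force between slide_pack and anything else below 0.02 N and linear speed of slide_pack above 0.5 m/s).
It fails at once if another thing on the bench or in the store is shifted by more than 25 mm (distance of any of oil_bottle, dropper_1, petri_1, petri_2, timer, forceps, swab_box from where it was at the start of the episode above 0.025 m).
It also fails if it takes over 72 s, if anything falls off the work surface, if the arm or the gripper's body presses on something with over 40 N, if the wrist force passes 120 N, or if a joint passes its speed limit or range.

ROBOT

A 6-joint arm with a two-finger parallel gripper is mounted at the origin on a cart in front of the work surface, level with it; the furniture and walls round the work are solid. World frame = base frame: x ahead of the robot, y to its left, z up, the work surface at z = 0. Lengths are in m, angles in rad, forces in N, time in s.
With the tool pointing down it reaches from about 0.225 to 0.725 m from the base axis. Payload 3.1 kg.
Tool frame: the origin (TCP) lies at the very end of the fingers, on their centre line; the grasp point (between the pads) lies 19 mm behind it; z points along the fingers, y is the line along which they close (so a half turn about z gives the same grasp; the last joint's range is limited). The gripper opens to 85 mm and grips with 20 to 120 N. Pads are 22 mm wide; open, the fingers measure 114 mm over their backs; the gripper's body (76 mm by 85 mm) begins 54 mm behind the grasp point. The pads swing forward as they close: fully open they stand 13 mm farther back than shut.
Start: joints at [-1.378, 0.048, 0.099, 1.622, 0, 1.443], TCP at [0.166, -0.498, 0.201] pointing down, gripper open.
Joint ranges: [-2.91, 2.91], [-0.99, 1.94], [-1.21, 1.42], [-2.12, 2.29], [-1.49, 1.47], [-3.14, 3.14]. Speed limits (rad/s): [2.79, 2.79, 3.14, 3.14, 3.14, 3.14].

INTERFACE

Orientations are given as [roll, pitch, yaw] about the fixed x, y, z axes, in that order (R = Rz(yaw) Ry(pitch) Rx(roll)).
In Python, from plant import r, eyes gives the robot as it stands.
- The arm moves only by the tool servo_tool, never from a script. Its argument "steps" is one flat list of numbers, 7 for each row, row after row: the finger opening in cm, from 0 to 8.54, then the shift along the world's x, y, z in cm, then the turn, a rotation vector about the world's x, y, z in rad. In form: [hand, dx, dy, dz, ax, ay, az, hand, dx, dy, dz, ax, ay, az, ...]. A call has exactly 8 rows; each row is the pose to reach, as a shift and turn from the pose commanded when the call began; what a row does not reach only later rows make up. A row lasts 1/12 s, in which the tool goes at most 41.7 mm and 7.16 degrees, less where a joint would pass 70% of its speed; a pose out of reach is approached as far as the arm can. A call with a gripper value outside its range is refused whole. The fingers move at their own pace and stop on an object; "newtons" is the grip in N (left out, the last holds). Time passes only in rows, so rows that repeat a pose let the fingers close, or fill a call up. It gives the time, the measured TCP pose, the force, the opening and the grip force at its end, in the units of the state.
- r.observe(): the state, without advancing time (a new reading comes with each control period).
- eyes.capture(name): name is "scene" or "top" or "wrist"; returns (picture, depth): 480x640x3 uint8, red, green, blue; 480x640 float32, m along the optical axis (not along the pixel's ray), 0 where there is no reading.
- eyes.camera_model(name): a dict with "intrinsics" (3x3 intrinsics, pixels), "xyz" and "rotation" of the camera in the world; the wrist camera has in their place "hand_eye" (4x4, takes a point from camera to tool coordinates, whose origin is the TCP and whose axes are the flange's). Camera axes: x right, y down, z forward; pixel columns grow to the right and rows downward; lengths in m; the calibration is good to about 2 mm. The wrist camera is an equidistant fisheye: a pixel r from the principal point sees the ray r / f radians off the axis. A picture is of the moment at which its call begins: read the wrist's pose just before it. camera_model takes no time and is no camera call.
- r.close_job(): hands the job in; it is judged then, once.
Trained networks look in the newest picture that a camera, given by its name, has taken for a name from the list of things; names that differ only in an ending like _2 or _b are one class to them, and where a whole thing is asked for, a point or a joint stands for the part that bears it (a point fixed in the world has none). Each returns a list of dicts, best first, with "conf" (0 to 1); they miss things now and then, are a little off and sometimes report something else, mostly with a low value. They report only what shows in the picture. A call takes as long as a camera call.
- eyes.trace(camera, thing): "region" (480x640 bool, what is visible of it) and "rect" ([left, top, right, bottom] in pixels, round what is visible of it).
The state is a dict: "time": time; "q": joint angles; "qd": joint speeds; "tau": joint torques, N m; "tcp_pos": TCP position; "orientation": TCP orientation; "force": force on the tool from outside, world axes, zero at the start; "wrist_torque": the same for the moment, N m; "gripper_width": finger opening in m; "gripper_force": force on a finger pad.
Only numpy, scipy, OpenCV 4.12 (cv2) and the standard library are available. Lean on these libraries where they do the work, as an engineer would, in place of code of your own. Each camera call takes 0.05 s, during which the arm holds its last target. There are 200 camera calls.

## Working session

There is one attempt and no reset: what is moved stays moved. The work goes in short steps, Python scripts to look and compute and a tool call to move; the robot and the scene stay as the last step left them, time stands still between calls to the robot, and variables do not carry over. Pictures are saved under pics/ and viewed, at most 10 in all, crops included, and the job is handed in when it is done.

Besides the shell and the picture viewer there is one more tool, called after "Emit:" by a JSON object that holds its "method" and its "body", one argument or row to a line. servo_tool: Moves the arm, as the interface text tells. Its arguments: {"type":"object","properties":{"steps":{"type":"array","items":{"type":"number"}},"newtons":{"type":"number"}},"required":["steps"]}

```bash
mkdir -p pics; ls; cat > h.py <<'E'
import numpy as np, cv2
from plant import r, eyes
from scipy.spatial.transform import Rotation as R
def cloud(cam):
    im,d=eyes.capture(cam); m=eyes.camera_model(cam); K=np.array(m["intrinsics"])
    v,u=np.mgrid[:480,:640]
    p=np.stack([(u-K[0,2])/K[0,0]*d,(v-K[1,2])/K[1,1]*d,d],-1)
    w=p@np.array(m["rotation"]).T+np.array(m["xyz"]); w[d==0]=np.nan
    return im,w
def top_rect(pts):
    (c,s,a)=cv2.minAreaRect((pts[:,:2]*1000).astype(np.float32)); return c,s,a
E
python3 - <<'E'
from h import *
s=r.observe(); print({k:np.round(v,3) for k,v in s.items()})
for c in("scene","top"):
    im,w=cloud(c); cv2.imwrite(f"pics/{c}0.png",im[:,:,::-1]); np.save(f"{c}0.npy",w)
    m=eyes.camera_model(c); print(c,np.round(m["xyz"],3),np.round(m["rotation"],3).tolist(),np.round(m["intrinsics"],1).tolist())
    for t in ["store","shutter","pull_bar","slide_case","slide_pack","swab_box","petri_1","timer","forceps"]:
        for o in eyes.trace(c,t)[:2]:
            p=w[o["region"]]; p=p[~np.isnan(p[:,0])]
            if len(p)<5: print(t,o["conf"],o["rect"],"nop");continue
            zt=np.percentile(p[:,2],90); q=p[abs(p[:,2]-zt)<.006]
            print(t,round(o["conf"],2),np.round(o["rect"]),len(p),"med",np.round(np.median(p,0),3),"ztop",round(zt,3),np.round(np.array(sum([list(x) if hasattr(x,'__len__') else [x] for x in top_rect(q)],[])),1))
E
```

```text
pics
{'time': np.float64(0.0), 'q': array([-1.378,  0.049,  0.098,  1.622,  0.   ,  1.443]), 'qd': array([-0.001,  0.001,  0.001,  0.001, -0.   ,  0.   ]), 'tau': array([-2.0000e-03, -3.3878e+01,  3.2002e+01,  2.0000e-02, -0.0000e+00,
        0.0000e+00]), 'tcp_pos': array([ 0.165, -0.498,  0.2  ]), 'orientation': array([-3.139, -0.   ,  0.321]), 'force': array([ 0.499,  0.288, -0.076]), 'wrist_torque': array([-0.036, -0.015,  0.011]), 'gripper_force': np.float64(0.0), 'gripper_width': np.float64(0.086)}Traceback (most recent call last):
  File "<stdin>", line 4, in <module>
  File "h.py", line 8, in cloud
    w=p@np.array(m["rotation"]).T+np.array(m["xyz"]); w[d==0]=np.nan
      ~~~~~~~~~~~~~~~~~~~~~~~~~~~^~~~~~~~~~~~~~~~~~~
ValueError: operands could not be broadcast together with shapes (480,640) (3,)
```

```bash
sed -i 's/w=p@np.array(m\["rotation"\]).T/Rm=np.array(m["rotation"]); Rm=Rm if Rm.ndim==2 else R.from_euler("xyz",Rm).as_matrix()\n    w=p@Rm.T/' h.py
python3 - <<'E'
from h import *
for c in("scene","top"):
    im,w=cloud(c); cv2.imwrite(f"pics/{c}0.png",im[:,:,::-1]); np.save(f"{c}0.npy",w)
    m=eyes.camera_model(c); print(c,np.round(m["xyz"],3),np.round(m["rotation"],3).tolist(),np.round(m["intrinsics"],1).tolist())
    for t in ["store","shutter","pull_bar","slide_case","slide_pack","swab_box","petri_1","timer","forceps"]:
        for o in eyes.trace(c,t)[:2]:
            p=w[o["region"]]; p=p[~np.isnan(p[:,0])]
            if len(p)<5: print(t,o["conf"],o["rect"],"nop");continue
            zt=np.percentile(p[:,2],90); q=p[abs(p[:,2]-zt)<.006]
            print(t,round(o["conf"],2),np.round(o["rect"]),len(p),"med",np.round(np.median(p,0),3),"ztop",round(zt,3),np.round(np.array(sum([list(x) if hasattr(x,'__len__') else [x] for x in top_rect(q)],[])),1))
E
```

```text
scene [-0.299  0.54   0.721] [-2.042, 0.01, -2.403] [[557.7, 0.0, 333.9], [0.0, 557.7, 238.6], [0.0, 0.0, 1.0]]
store 0.68 [274. 165. 426. 282.] 5500 med [ 0.429 -0.455  0.125] ztop 0.209 [ 573.4 -447.9  296.   148.6   58.9]
shutter 0.56 [380. 185. 419. 266.] 2363 med [ 0.417 -0.465  0.128] ztop 0.188 [ 458.  -497.    69.5   36.4   64.9]
pull_bar 0.96 [378. 186. 418. 263.] 2352 med [ 0.417 -0.465  0.129] ztop 0.189 [ 462.  -495.3   63.    30.6   64.9]
pull_bar 0.73 [202. 332. 242. 360.] 600 med [0.483 0.033 0.021] ztop 0.024 [489.6  28.2  78.4  30.8   6.8]
slide_case 0.94 [246. 299. 299. 336.] 1295 med [ 0.474 -0.101  0.027] ztop 0.03 [ 480.8 -112.1  112.3   69.2   22.4]
slide_pack 0.89 [203. 334. 241. 361.] 630 med [0.483 0.033 0.021] ztop 0.024 [490.7  28.5  80.1  32.    9.1]
swab_box 0.84 [220. 264. 251. 301.] 941 med [ 0.623 -0.115  0.045] ztop 0.061 [ 636.  -123.2   65.7   58.    54.9]
petri_1 0.73 [180. 294. 207. 311.] 450 med [ 0.648 -0.021  0.032] ztop 0.034 [655.3 -27.   58.9  65.3  60.9]
petri_1 0.43 [183. 306. 212. 316.] 154 med [ 0.632 -0.01   0.01 ] ztop 0.016 [637.6 -12
[... 453 characters left out ...]
.0, 0.0, 1.0]]
store 0.56 [306. 208. 423. 302.] 6021 med [ 0.438 -0.416  0.108] ztop 0.173 [ 457.9 -448.8  114.    27.    60.7]
shutter 0.75 [317. 207. 420. 294.] 5316 med [ 0.439 -0.418  0.118] ztop 0.177 [ 461.8 -450.3  111.1   27.8   62.8]
pull_bar 0.58 [318. 204. 422. 288.] 5348 med [ 0.439 -0.417  0.118] ztop 0.177 [ 461.8 -450.3  111.1   27.8   62.8]
slide_case 0.94 [241. 236. 271. 269.] 787 med [ 0.451 -0.124  0.027] ztop 0.03 [ 459.9 -121.7   81.    63.7   22.5]
timer 0.91 [311. 322. 350. 356.] 785 med [ 0.253 -0.328  0.016] ztop 0.019 [ 254.8 -327.    68.2   61.    50.6]
forceps 0.66 [241. 265. 265. 304.] 148 med [ 0.392 -0.115  0.003] ztop 0.007 [ 380.2 -123.6  126.1   12.1   39.5]
```

View pics/scene0.png

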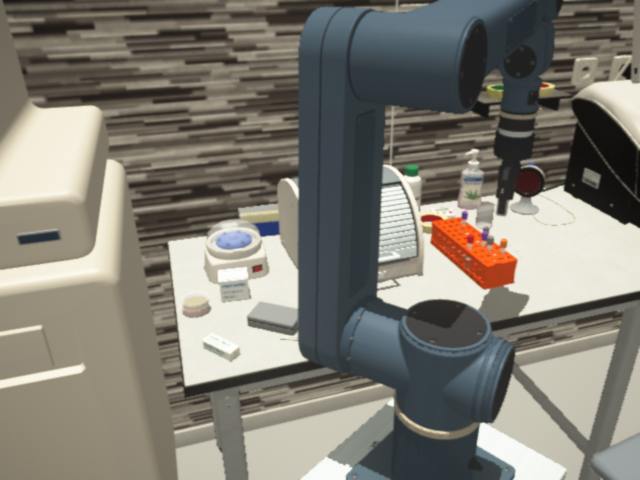

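View pics/top0.png

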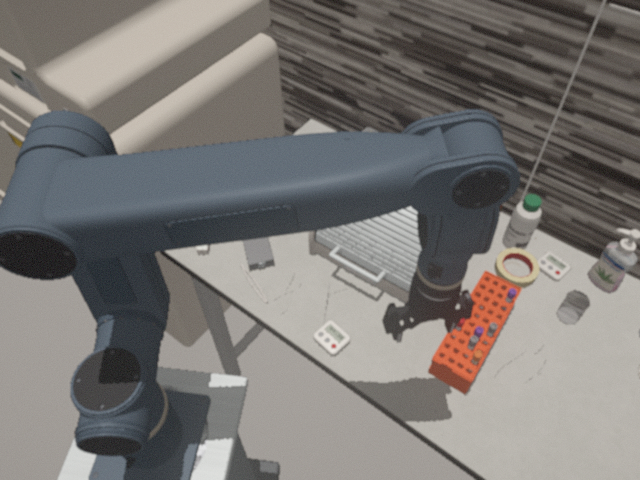

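```bash
cat > fit.py <<'E'
from h import *
from scipy.optimize import least_squares
P=[]
for c in("scene","top"):
    eyes.capture(c); w=np.load(f"{c}0.npy")
    for o in eyes.trace(c,"store")[:1]+eyes.trace(c,"shutter")[:1]: 
        p=w[o["region"]]; P.append(p[~np.isnan(p[:,0])])
S=np.vstack([P[1],P[3]]) ; A=np.vstack(P)
S=S[(S[:,2]>.06)&(S[:,2]<.19)]
def loc(P,q): 
    c,s=np.cos(q[2]),np.sin(q[2]); d=P[:,:2]-q[:2]
    return np.c_[d@[c,s],d@[-s,c],P[:,2]]
def res(q):
    l=loc(S,q); return np.hypot(l[:,0]-.027,l[:,2]-.046)-q[3]
best=None
for y0 in np.arange(-1.2,.6,.3):
    f=least_squares(res,[.55,-.43,y0,.17],loss="soft_l1",f_scale=.002)
    if best is None or f.cost<best.cost: best=f
q=best.x; print(q,best.cost,len(S))
np.save("store0.npy",q); l=loc(A,q); rr=np.hypot(l[:,0]-.027,l[:,2]-.046)
for z in(.05,.1,.15): 
    k=abs(l[:,2]-z)<.01; print(z,np.round(np.percentile(l[k],[.5,1,5,50,95,99,99.5],axis=0),3).tolist())
print("y hist",np.histogram(l[:,1],bins=np.arange(-.2,.2,.01)))
b=(rr>.19)&(rr<.22)&(l[:,2]>.04)&(abs(l[:,1])<.3)
print("bar",b.sum(),np.round(np.percentile(l[b],[2,10,50,90,98],axis=0),3).tolist(), "theta",np.round(np.percentile(np.arctan2(l[b,2]-.046,.027-l[b,0]),[10,50,90]),3))
E
python3 fit.py
```

```text
[ 0.92715096  0.29876988 -0.47288366  0.16415012] 0.03872076613592702 6940
0.05 [[-0.148, -1.104, 0.04], [-0.148, -0.968, 0.041], [-0.146, -0.958, 0.043], [-0.137, -0.849, 0.055], [0.113, -0.682, 0.059], [0.157, -0.681, 0.06], [0.174, -0.681, 0.06]]
0.1 [[-0.141, -0.964, 0.09], [-0.138, -0.961, 0.09], [-0.132, -0.95, 0.091], [-0.127, -0.871, 0.1], [-0.006, -0.684, 0.109], [0.128, -0.682, 0.11], [0.145, -0.682, 0.11]]
0.15 [[-0.117, -0.967, 0.14], [-0.114, -0.964, 0.14], [-0.109, -0.949, 0.141], [-0.1, -0.889, 0.15], [0.001, -0.684, 0.159], [0.148, -0.682, 0.16], [0.25, -0.681, 0.16]]
y hist (array([0, 0, 0, 0, 0, 0, 0, 0, 0, 0, 0, 0, 0, 0, 0, 0, 0, 0, 0, 0, 0, 0,
       0, 0, 0, 0, 0, 0, 0, 0, 0, 0, 0, 0, 0, 0, 0, 0, 0]), array([-2.00000000e-01, -1.90000000e-01, -1.80000000e-01, -1.70000000e-01,
       -1.60000000e-01, -1.50000000e-01, -1.40000000e-01, -1.30000000e-01,
       -1.20000000e-01, -1.10000000e-01, -1.00000000e-01, -9.00000000e-02,
       -8.00000000e-02, -7.00000000e-02, -6.00000000e-02, -5.00000000e-02,
       -4.00000000e-02, -3.00000000e-02, -2.00000000e-02, -1.0000000
[... 618 characters left out ...]
,90]),3))
                                 ~~~~~~~~~~~~~^^^^^^^^^^^^^^^^^^^^^^^^^^^^^
    return _quantile_unchecked(
        a, q, axis, out, overwrite_input, method, keepdims, weights)
    return _ureduce(a,
                    func=_quantile_ureduce_func,
    ...<5 lines>...
                    overwrite_input=overwrite_input,
                    method=method)
    r = func(a, **kwargs)
    result = _quantile(arr,
                       quantiles=q,
    ...<2 lines>...
                       out=out,
                       weights=wgt)
    slices_having_nans = np.isnan(arr[-1, ...])
                                  ~~~^^^^^^^^^
IndexError: index -1 is out of bounds for axis 0 with size 0
```

```bash
sed -i 's/^np.save("store0.npy",q);/q[:2]+=-.825*np.array([-np.sin(q[2]),np.cos(q[2])]); print(q); np.save("store0.npy",q);/; s/^print("y hist.*$//' fit.py
cat >> fit.py <<'E'
for dy in(-.05,0,.05):
  k=b&(abs(l[:,1]-dy)<.02); print(k.sum(),np.round(np.median(l[k],0),4),np.round(np.median(A[k],0),4))
k=(abs(l[:,2]-.02)<.01)&(abs(l[:,1])<.13); print("plinth",k.sum(),np.round(np.percentile(l[k,0],[5,25,50]),4))
wr=np.hypot(l[:,0]-.027,l[:,2]-.046)
E
python3 fit.py
```

```text
[ 0.78166416  0.01471575 -0.47287732  0.16404869] 0.039960117383732306 6932
[ 0.40591813 -0.71974999 -0.47287732  0.16404869]
0.05 [[-0.148, 0.174, 0.04], [-0.148, 0.178, 0.041], [-0.146, 0.186, 0.043], [-0.137, 0.295, 0.055], [0.106, 0.462, 0.059], [0.15, 0.463, 0.06], [0.157, 0.463, 0.06]]
0.1 [[-0.141, 0.18, 0.09], [-0.139, 0.183, 0.09], [-0.132, 0.195, 0.091], [-0.127, 0.273, 0.1], [-0.013, 0.46, 0.109], [0.119, 0.462, 0.11], [0.134, 0.462, 0.11]]
0.15 [[-0.116, 0.18, 0.14], [-0.113, 0.182, 0.14], [-0.109, 0.196, 0.141], [-0.099, 0.256, 0.15], [-0.015, 0.46, 0.159], [0.125, 0.462, 0.16], [0.146, 0.463, 0.16]]
bar 394 [[-0.173, 0.252, 0.075], [-0.172, 0.257, 0.079], [-0.169, 0.275, 0.083], [-0.164, 0.296, 0.087], [-0.161, 0.299, 0.088]] theta [0.163 0.189 0.206]
0 [nan nan nan] [nan nan nan]
0 [nan nan nan] [nan nan nan]
0 [nan nan nan] [nan nan nan]
plinth 1 [0.1373 0.1373 0.1373]
  return _methods._mean(a, axis=axis, dtype=dtype,
  ret = um.true_divide(
```

```bash
cat > fit2.py <<'E'
exec(open("fit.py").read().split("best=None")[0])
def res(q):
    l=loc(S,q); rr=np.hypot(l[:,0]-.027,l[:,2]-.046); bar=rr>.185
    return np.r_[np.where(bar,0,rr-.1695)]
f=least_squares(lambda p:res([p[0]*np.cos(p[1])-.31*-np.sin(p[1]),p[0]*np.sin(p[1])-.31*np.cos(p[1]),p[1]]),[.69,-.473],loss="soft_l1",f_scale=.002)
p=f.x;e=np.array([np.cos(p[1]),np.sin(p[1])]);n=np.array([-e[1],e[0]]); 
l=loc(A,[0,0,p[1]]); l=l[(l[:,2]>.05)&(l[:,2]<.2)]
rel=loc(A,[*(p[0]*e),p[1]]); k=(rel[:,2]>.06)&(rel[:,2]<.2)
hi=np.percentile(rel[k,1],99);lo=np.percentile(rel[k,1],1); print("panel ys",lo,hi,hi-lo)
yc=hi-.144; q=[*(p[0]*e+yc*n),p[1]]; print("store",np.round(q,4),"cost",f.cost); np.save("store.npy",q)
l=loc(A,q); rr=np.hypot(l[:,0]-.027,l[:,2]-.046); b=(rr>.192)&(rr<.215)&(l[:,2]>.04)&(abs(l[:,1])<.07)
print("bar",b.sum(),np.round(np.percentile(l[b],[5,50,95],axis=0),4).tolist(),"r",np.median(rr[b]))
k=(l[:,2]>.045)&(l[:,2]<.06); print("front",np.percentile(l[k,0],[.5,1,2]), "zmax",np.nanpercentile(l[:,2],[98,99.5]))
E
python3 fit2.py
cat > plan.py <<'E'
from h import *
q=np.load("store.npy"); E=np.array([np.cos(q[2]),np.sin(q[2]),0]);N=np.array([-E[1],E[0],0])
def W(x,y,z): return np.array([q[0],q[1],0])+x*E+y*N+np.array([0,0,z])   # store->world
def bar_R(L): # fingers close in the store's xz plane
    z=np.sin(L)*E-np.cos(L)*np.array([0,0,1]); x=N; return R.from_matrix(np.c_[x,np.cross(z,x),z])
def lean_R(L,az): # lean along az, closing horizontally, x towards the robot
    e=np.array([np.cos(az),np.sin(az),0]); z=np.sin(L)*e-np.cos(L)*np.array([0,0,1]); x=-(np.cos(L)*e+np.sin(L)*np.array([0,0,1]))
    return R.from_matrix(np.c_[x,np.cross(z,x),z])
def bar(joint): 
    t=joint+.0498; return .027-.201*np.cos(t),.046+.201*np.sin(t)
def rel(P,Rt,cur=None):
    s=r.observe(); p0,R0=(np.array(s["tcp_pos"]),R.from_euler("xyz",s["orientation"])) if cur is None else cur
    return np.round(np.r_[(P-p0)*100,(Rt*R0.inv()).as_rotvec()],3).tolist()
E
python3 - <<'E'
from plan import *
L=np.radians(38)
Rt=bar_R(L); z=Rt.as_matrix()[:,2]; n=np.cos(L)*E+np.array([0,0,np.sin(L)])
x,zz=bar(.115); print(x,zz,W(x,0,zz))
for d in(.014,-.08): print(d,W(x,0,zz)+d*z-.002*n, rel(W(x,0,zz)+d*z-.002*n,Rt))
print(eyes.camera_model("wrist"))
E
```

```text
panel ys -0.27520058949056225 0.00494665992753843 0.2801472494181007
store [ 0.5567 -0.4395 -0.471 ] cost 0.01395512099538616
bar 777 [[-0.1793, -0.062, 0.0779], [-0.1752, -0.019, 0.0835], [-0.1671, 0.0581, 0.0876]] r 0.20566846336689712
front [-0.15482943 -0.15419286 -0.1535758 ] zmax [0.21747241 0.2247246 ]
-0.17127668840287594 0.07897506385117174 [ 0.40407257 -0.36180444  0.07897506]
0.014 [ 0.41034892 -0.36500047  0.06671159] [24.482, 13.319, -13.437, -0.515, -0.443, 0.75]
-0.08 [ 0.358778   -0.33873967  0.1407846 ] [19.325, 15.946, -6.03, -0.515, -0.443, 0.75]
{'intrinsics': array([[371.64829954,   0.        , 324.12763332],
       [  0.        , 371.64829954, 238.81690541],
       [  0.        ,   0.        ,   1.        ]]), 'hand_eye': array([[-4.12068508e-05, -9.52745124e-01, -3.03770848e-01,
         7.75761222e-02],
       [ 9.99999469e-01,  2.73574134e-04, -9.93687359e-04,
        -4.98261223e-04],
       [ 1.02983463e-03, -3.03770727e-01,  9.52744606e-01,
        -1.72748491e-01],
       [ 0.00000000e+00,  0.00000000e+00,  0.00000000e+00,
         1.00000000e+00]])}
```

Emit:
{"method": "servo_tool", "body": {
  "steps": [2.2, 2.4, 2, -0.7, -0.064, -0.055, 0.094, 2.2, 4.8, 4, -1.5, -0.129, -0.11, 0.188, 2.2, 7.2, 6, -2.3, -0.193, -0.166, 0.281, 2.2, 9.7, 8, -3, -0.258, -0.222, 0.375, 2.2, 12.1, 10, -3.8, -0.322, -0.277, 0.469, 2.2, 14.5, 12, -4.5, -0.386, -0.332, 0.563, 2.2, 16.9, 14, -5.3, -0.451, -0.388, 0.656, 2.2, 19.3, 15.9, -6, -0.515, -0.443, 0.75],
  "newtons": 40
}}

```text
time: 2.62
tcp_pos: [0.3596, -0.3379, 0.1411]
orientation: [2.482, -0.001, 1.096]
force: [-0.5, -0.2, -0.5]
gripper_width: 0.0217
gripper_force: 0.0
```

```bash
cat > goto.py <<'E'
from plan import *
import sys
s=r.observe(); print("t",s["time"],"tcp",np.round(s["tcp_pos"],4),"rpy",np.round(s["orientation"],3),"F",np.round(s["force"],1),"w",s["gripper_width"],"gf",s["gripper_force"],"q",np.round(s["q"],2))
E
python3 - <<'E'
from goto import *
L=np.radians(38)
Rt=bar_R(L); z=Rt.as_matrix()[:,2]; n=np.cos(L)*E+np.array([0,0,np.sin(L)])
x,zz=bar(.115)
for d in(.014,-.08): print(d, rel(W(x,0,zz)+d*z-.002*n,Rt))
im,d=eyes.capture("wrist"); cv2.imwrite("pics/w1.png",im[:,:,::-1])
E
```

```text
t 2.6167 tcp [ 0.3596 -0.3379  0.1411] rpy [ 2.482e+00 -1.000e-03  1.096e+00] F [-0.5 -0.2 -0.5] w 0.02167943288301896 gf 0.0 q [-1.18 -0.78 -0.8   1.02  0.41  0.98]
0.014 [5.076, -2.715, -7.44, -0.002, -0.003, 0.004]
-0.08 [-0.081, -0.089, -0.032, -0.002, -0.003, 0.004]
```

View pics/w1.png

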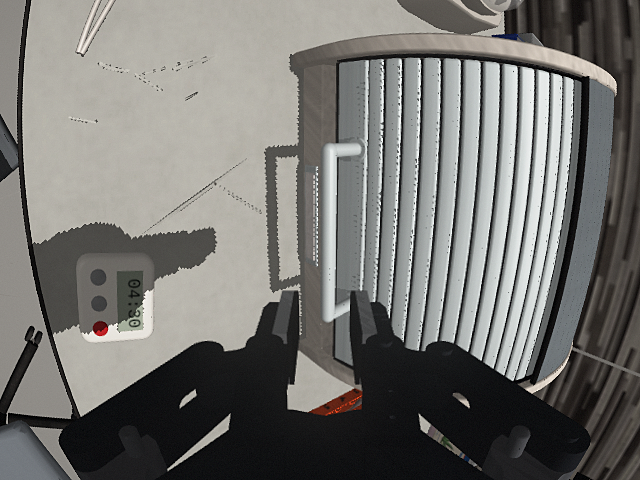

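```bash
cat >> plan.py <<'E'
WC=eyes.camera_model("wrist"); HE=np.array(WC["hand_eye"]); WK=np.array(WC["intrinsics"])
def wproj(P,s):
    Rt=R.from_euler("xyz",s["orientation"]).as_matrix(); t=(np.atleast_2d(P)-s["tcp_pos"])@Rt
    c=(t-HE[:3,3])@HE[:3,:3]; rho=np.hypot(c[:,0],c[:,1]); th=np.arctan2(rho,c[:,2]); k=WK[0,0]*th/rho
    return np.c_[WK[0,2]+k*c[:,0],WK[1,2]+k*c[:,1]]
def wcloud():
    s=r.observe(); im,d=eyes.capture("wrist"); v,u=np.mgrid[:480,:640]
    a=(u-WK[0,2])/WK[0,0]; b=(v-WK[1,2])/WK[0,0]; th=np.hypot(a,b)+1e-9; k=np.tan(th)/th
    c=np.stack([a*k*d,b*k*d,d],-1); t=c@HE[:3,:3].T+HE[:3,3]
    w=t@R.from_euler("xyz",s["orientation"]).as_matrix().T+s["tcp_pos"]; w[d==0]=np.nan
    return im,w,s
E
python3 - <<'E'
from plan import *
s=r.observe()
for j in(.08,.115,.15):
    x,z=bar(j); print(j,np.round(wproj([W(x,.062,z),W(x,-.062,z)],s)))
for P in([-.152,.144,0],[-.152,-.144,0],[-.142,.13,.034]): print(np.round(wproj([W(*P)],s)))
im,w,s=wcloud(); c=w.copy(); l=(c-W(0,0,0))@np.c_[E,N,[0,0,1]]
for v,u in((200,328),(240,326),(270,324)):
    p=l[v-1:v+2,u-2:u+3].reshape(-1,3); print(np.round(np.nanmedian(p,0),4))
E
```

```text
0.08 [[336. 161.]
 [336. 324.]]
0.115 [[344. 162.]
 [342. 327.]]
0.15 [[353. 163.]
 [350. 330.]]
[[301.  61.]]
[[307. 358.]]
[[336.  73.]]
[-0.1442  0.025   0.0264]
[-0.145  -0.0106  0.0247]
[-0.145  -0.0392  0.0213]
```

```bash
python3 - <<'E'
from plan import *
im,w,s=wcloud(); l=(w-W(0,0,0))@np.c_[E,N,[0,0,1]]
for u in range(300,350,3): print(u,im[220,u],np.round(l[220,u],4))
o=eyes.trace("wrist","pull_bar"); 
for a in o[:2]: print(a["conf"],np.round(a["rect"]))
print(np.round(wproj(w[220,328],s)))
E
```

```text
300 [184 182 172] [-0.1573  0.0013 -0.0003]
303 [185 182 174] [-0.1546  0.001   0.0004]
306 [180 179 170] [-0.1508  0.0002 -0.0005]
309 [187 184 175] [-0.1477 -0.0003 -0.0002]
312 [78 78 73] [-0.144  -0.001  -0.0008]
315 [85 86 81] [-0.1408 -0.0015 -0.0006]
318 [84 83 79] [-0.1379 -0.0018  0.    ]
321 [115 111 108] [-0.1451  0.0022  0.0146]
324 [115 111 107] [-0.144   0.0026  0.0175]
327 [113 109 107] [-0.144   0.0035  0.0219]
330 [124 122 119] [-0.1445  0.0045  0.0267]
333 [163 167 165] [-0.143   0.0047  0.029 ]
336 [111 105  98] [-0.1417  0.005   0.0314]
339 [92 93 94] [-0.1771  0.0201  0.079 ]
342 [140 145 143] [-0.1763  0.0204  0.0814]
345 [187 191 190] [-0.1755  0.0207  0.0835]
348 [223 228 226] [-0.1741  0.0208  0.0849]
0.74 [338.  67. 598. 395.]
[[328. 220.]]
```

Emit:
{"method": "servo_tool", "body": {
  "steps": [2.2, 1.3, -0.65, -1.85, 0, 0, 0, 2.2, 2.6, -1.3, -3.7, 0, 0, 0, 2.2, 3.9, -1.95, -5.6, 0, 0, 0, 2.2, 5.15, -2.6, -7.4, 0, 0, 0, 2.2, 5.15, -2.6, -7.4, 0, 0, 0, 0.4, 5.15, -2.6, -7.4, 0, 0, 0, 0.4, 5.15, -2.6, -7.4, 0, 0, 0, 0.4, 5.15, -2.6, -7.4, 0, 0, 0]
}}

```text
time: 3.48
tcp_pos: [0.4105, -0.3674, 0.0705]
orientation: [2.483, -0.001, 1.09]
force: [0.2, -0.0, 0.7]
gripper_width: 0.0039
gripper_force: 0.0
```

```bash
cat > loc.py <<'E'
from goto import *
T=np.c_[E,N,[0,0,1]]
print("TCP store",np.round((s["tcp_pos"]-W(0,0,0))@T,4))
E
python3 - <<'E'
from loc import *
L=np.radians(38); d=.014*np.array([np.sin(L),0,-np.cos(L)])
l=(s["tcp_pos"]-W(0,0,0))@T-d; print("bar est",l,"r",np.hypot(l[0]-.027,l[2]-.046))
th0=np.arctan2(l[2]-.046,.027-l[0]); print("joint",th0-.0498)
for th in np.linspace(th0,1.155,17)[1:]:
    P=W(.027-.201*np.cos(th),0,.046+.201*np.sin(th)); print(np.round((P-W(.027-.201*np.cos(th0),0,.046+.201*np.sin(th0)))*100,2))
E
```

```text
t 3.4833 tcp [ 0.4105 -0.3674  0.0705] rpy [ 2.483e+00 -1.000e-03  1.090e+00] F [ 0.2 -0.   0.7] w 0.0039220815560918896 gf 0.0 q [-1.07 -0.57 -0.84  0.73  0.35  1.08]
TCP store [-0.163  -0.0021  0.0705]
bar est [-0.17161624 -0.0020643   0.08155873] r 0.201774210776057
joint 0.12735546785722307
[ 0.23 -0.11  1.2 ]
[ 0.52 -0.26  2.39]
[ 0.87 -0.44  3.55]
[ 1.29 -0.66  4.68]
[ 1.77 -0.9   5.79]
[ 2.3  -1.17  6.86]
[ 2.9  -1.48  7.89]
[ 3.55 -1.81  8.88]
[ 4.25 -2.16  9.82]
[ 5.   -2.55 10.71]
[ 5.8  -2.95 11.55]
[ 6.65 -3.38 12.33]
[ 7.53 -3.83 13.06]
[ 8.45 -4.3  13.72]
[ 9.41 -4.79 14.31]
[10.4  -5.29 14.85]
```

```bash
python3 - <<'E'
from loc import *
eyes.capture("wrist")
im,w,s=wcloud(); cv2.imwrite("pics/w2.png",im[:,:,::-1]); print(np.round(s["tcp_pos"],4),s["gripper_width"])
l=(w-W(0,0,0))@T; rr=np.hypot(l[...,0]-.027,l[...,2]-.046)
b=(rr>.190)&(rr<.212)&(abs(l[...,1])<.06)&(l[...,2]>.05)&(l[...,2]<.12)&(l[...,1]>.015)
print(b.sum(),np.round(np.percentile(l[b],[5,50,95],axis=0),4).tolist(),np.median(rr[b]))
E
```

```text
t 3.4833 tcp [ 0.4105 -0.3674  0.0705] rpy [ 2.483e+00 -1.000e-03  1.090e+00] F [ 0.2 -0.   0.7] w 0.0039220815560918896 gf 0.0 q [-1.07 -0.57 -0.84  0.73  0.35  1.08]
TCP store [-0.163  -0.0021  0.0705]
[ 0.4104 -0.3671  0.0703] 0.0035577688510475655
2607 [[-0.1767, 0.0176, 0.0786], [-0.1742, 0.0393, 0.0839], [-0.168, 0.0584, 0.0857]] 0.20480373090594786
```

View pics/w2.png

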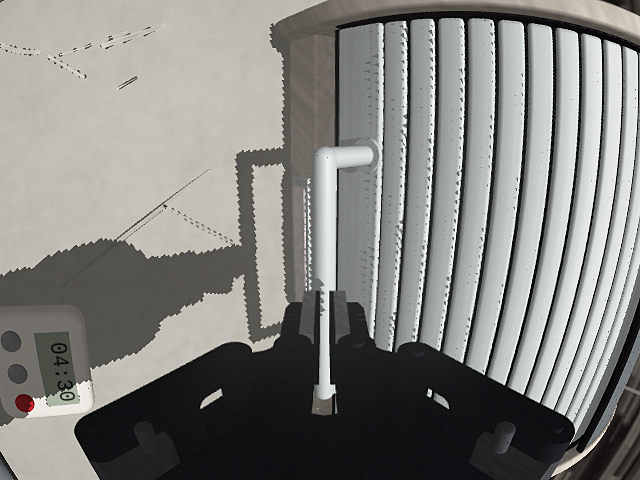

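```bash
python3 - <<'E'
from loc import *
im,w,s=wcloud(); Rt=R.from_euler("xyz",s["orientation"]).as_matrix(); t=(w-s["tcp_pos"])@Rt
print(s["gripper_width"],np.round(wproj([s["tcp_pos"],s["tcp_pos"]-.013*Rt[:,2]],s)))
for v,u in((200,326),(260,325),(285,325),(300,310),(300,325),(300,345),(330,310),(330,325),(330,340),(360,324),(385,324),(405,324),(330,355)): print(v,u,im[v,u],np.round(t[v,u]*1000,1))
E
```

```text
t 3.5833 tcp [ 0.4103 -0.3668  0.0698] rpy [ 2.483e+00 -1.000e-03  1.090e+00] F [-0.5  0.2 -1. ] w 0.0036534493473602773 gf 0.0 q [-1.07 -0.57 -0.84  0.73  0.35  1.08]
TCP store [-0.1635 -0.0016  0.0698]
0.0036534493473602773 [[325. 282.]
 [325. 293.]]
200 326 [222 228 227] [ 45.9   0.3 -17.5]
260 325 [212 216 216] [ 18.8  -0.1 -18.1]
285 325 [153 156 155] [  6.9  -0.1 -18.7]
300 310 [80 79 80] [ 11.7  -5.9 -43.4]
300 325 [221 226 224] [ -1.2  -0.  -18. ]
300 345 [80 83 83] [ 11.7   7.7 -43.3]
330 310 [76 77 77] [ 11.6  -5.1 -65.6]
330 325 [212 216 214] [-17.9  -0.  -17.7]
330 340 [76 78 78] [ 11.    5.  -64.6]
360 324 [204 209 208] [-35.8  -0.5 -18.2]
385 324 [201 206 206] [-51.8  -0.5 -19.2]
405 324 [102  97  92] [-127.2   -0.6   45.3]
330 355 [32 37 35] [  6.8  10.8 -57.8]
```

```bash
python3 - <<'E'
from loc import *
im,w,s=wcloud(); Rt=R.from_euler("xyz",s["orientation"]).as_matrix(); t=(w-s["tcp_pos"])@Rt
for u in(303,308,312,340,350):
  print(u,[(v,*np.round(t[v,u]*1000).astype(int)) for v in range(262,312,5)])
print([(u,*np.round(t[297,u]*1000).astype(int)) for u in range(290,370,5)])
E
```

```text
t 3.6333 tcp [ 0.4102 -0.3665  0.0693] rpy [ 2.484e+00 -1.000e-03  1.090e+00] F [-0.1 -0.7 -0.5] w 0.0039971009350086946 gf 0.0 q [-1.07 -0.57 -0.84  0.73  0.35  1.08]
TCP store [-0.1637 -0.0014  0.0693]
303 [(262, np.int64(-8), np.int64(-14), np.int64(48)), (267, np.int64(-12), np.int64(-14), np.int64(49)), (272, np.int64(-15), np.int64(-14), np.int64(49)), (277, np.int64(-19), np.int64(-14), np.int64(50)), (282, np.int64(-23), np.int64(-15), np.int64(51)), (287, np.int64(-26), np.int64(-15), np.int64(50)), (292, np.int64(-30), np.int64(-15), np.int64(50)), (297, np.int64(11), np.int64(-9), np.int64(-40)), (302, np.int64(11), np.int64(-9), np.int64(-44)), (307, np.int64(11), np.int64(-8), np.int64(-48))]
308 [(262, np.int64(-7), np.int64(-11), np.int64(46)), (267, np.int64(-10), np.int64(-11), np.int64(46)), (272, np.int64(-14), np.int64(-11), np.int64(46)), (277, np.int64(-17), np.int64(-11), np.int64(44)), (282, np.int64(-20), np.int64(-11), np.int64(45)), (287, np.int64(-24), np.int64(-11), np.int64(46)), (292, np.int64(12), np.int64(-7), np.int64(-36)), (297, np.int64(12), np.in
[... 1711 characters left out ...]
(71)), (300, np.int64(-35), np.int64(-17), np.int64(52)), (305, np.int64(11), np.int64(-8), np.int64(-40)), (310, np.int64(11), np.int64(-6), np.int64(-39)), (315, np.int64(11), np.int64(-4), np.int64(-40)), (320, np.int64(0), np.int64(-2), np.int64(-18)), (325, np.int64(0), np.int64(0), np.int64(-18)), (330, np.int64(11), np.int64(2), np.int64(-40)), (335, np.int64(11), np.int64(4), np.int64(-40)), (340, np.int64(12), np.int64(6), np.int64(-41)), (345, np.int64(11), np.int64(8), np.int64(-40)), (350, np.int64(-16), np.int64(14), np.int64(15)), (355, np.int64(-16), np.int64(17), np.int64(15)), (360, np.int64(-15), np.int64(19), np.int64(12)), (365, np.int64(-14), np.int64(22), np.int64(11))]
```

Emit:
{"method": "servo_tool", "body": {
  "steps": [2.2, 0, 0, 0, 0, 0, 0, 2.2, 0, 0, 0, 0, 0, 0, 2.2, 0.65, -0.33, -0.95, 0, 0, 0, 2.2, 1.3, -0.66, -1.9, 0, 0, 0, 2.2, 1.87, -0.95, -2.7, 0, 0, 0, 2.2, 1.87, -0.95, -2.7, 0, 0, 0, 0.4, 1.87, -0.95, -2.7, 0, 0, 0, 0.4, 1.87, -0.95, -2.7, 0, 0, 0]
}}

```text
time: 4.35
tcp_pos: [0.4294, -0.3745, 0.0406]
orientation: [2.485, -0.004, 1.092]
force: [8.1, -3.9, -6.4]
gripper_width: 0.0094
gripper_force: 38.8
```

```bash
python3 - <<'E'
from loc import *
L=np.radians(38); d=.048*np.array([np.sin(L),0,-np.cos(L)])
l=(s["tcp_pos"]-W(0,0,0))@T-d; print("bar est",l,"r",np.hypot(l[0]-.027,l[2]-.046))
E
```

```text
t 4.35 tcp [ 0.4294 -0.3745  0.0406] rpy [ 2.485 -0.004  1.092] F [ 8.1 -3.9 -6.4] w 0.009423294775874062 gf 38.80465507507324 q [-1.04 -0.48 -0.84  0.63  0.33  1.11]
TCP store [-1.43e-01  1.00e-04  4.06e-02]
bar est [-1.72508110e-01  1.49206848e-04  7.84224702e-02] r 0.2021254619217385
```

Emit:
{"method": "servo_tool", "body": {
  "steps": [0.4, 0.22, -0.11, 1.25, 0, 0, 0, 0.4, 0.5, -0.25, 2.45, 0, 0, 0, 0.4, 0.85, -0.43, 3.65, 0, 0, 0, 0.4, 1.27, -0.65, 4.8, 0, 0, 0, 0.4, 1.75, -0.89, 5.95, 0, 0, 0, 0.4, 2.3, -1.17, 7.05, 0, 0, 0, 0.4, 2.9, -1.48, 8.1, 0, 0, 0, 0.4, 3.55, -1.81, 9.1, 0, 0, 0]
}}

```text
time: 5.02
tcp_pos: [0.4586, -0.3898, 0.125]
orientation: [2.502, -0.005, 1.086]
force: [-16.7, 8.0, 3.4]
gripper_width: 0.0089
gripper_force: 42.7
```

Emit:
{"method": "servo_tool", "body": {
  "steps": [0.4, 0.7, -0.35, 0.95, 0, 0, 0, 0.4, 1.45, -0.74, 1.87, 0, 0, 0, 0.4, 2.25, -1.14, 2.72, 0, 0, 0, 0.4, 3.1, -1.57, 3.52, 0, 0, 0, 0.4, 3.98, -2.02, 4.26, 0, 0, 0, 0.4, 4.9, -2.49, 4.93, 0, 0, 0, 0.4, 5.86, -2.98, 5.53, 0, 0, 0, 0.4, 6.85, -3.48, 6.07, 0, 0, 0]
}}

```text
time: 5.68
tcp_pos: [0.5301, -0.4273, 0.1904]
orientation: [2.492, -0.002, 1.088]
force: [-7.2, 2.2, 0.3]
gripper_width: 0.0093
gripper_force: 43.3
```

```bash
python3 - <<'E'
from loc import *
L=np.radians(38); d=.048*np.array([np.sin(L),0,-np.cos(L)])
l=(s["tcp_pos"]-W(0,0,0))@T-d; print("bar est",l,"r",np.hypot(l[0]-.027,l[2]-.046),"joint",np.arctan2(l[2]-.046,.027-l[0])-.05)
E
```

```text
t 5.6833 tcp [ 0.5301 -0.4273  0.1904] rpy [ 2.492e+00 -2.000e-03  1.088e+00] F [-7.2  2.2  0.3] w 0.009289995147154333 gf 43.30976843833923 q [-0.91 -0.25 -0.37  0.84  0.25  1.23]
TCP store [-0.0293 -0.0012  0.1904]
bar est [-0.05882716 -0.00119124  0.22822097] r 0.20142190598217033 joint 1.0806118239549034
```

Emit:
{"method": "servo_tool", "body": {
  "steps": [0.4, 0.5, -0.25, 0.25, 0, 0, 0, 0.4, 0.5, -0.25, 0.25, 0, 0, 0, 0.4, 0.5, -0.25, 0.25, 0, 0, 0, 2.4, 0.2, -0.1, 0.1, 0, 0, 0, 2.4, 0.2, -0.1, 0.1, 0, 0, 0, 2.4, -1, 0.5, 1.5, 0, 0, 0, 2.4, -2.4, 1.2, 3.5, 0, 0, 0, 2.4, -4, 2, 5.7, 0, 0, 0]
}}

```text
time: 6.35
tcp_pos: [0.4921, -0.4067, 0.2481]
orientation: [2.488, -0.004, 1.092]
force: [-0.5, 0.1, 0.3]
gripper_width: 0.0237
gripper_force: 0.0
```

```bash
python3 - <<'E'
from loc import *
im,w,s2=wcloud(); l=(w-W(0,0,0))@T; rr=np.hypot(l[...,0]-.027,l[...,2]-.046)
b=(rr>.190)&(rr<.215)&(l[...,1]<.06)&(l[...,2]>.15)&(l[...,1]>.015)
print("bar surf",b.sum(),np.round(np.median(l[b],0),4),np.median(rr[b]))
# hover pose over the slides: look from above, leaned flipped orientation
L=np.radians(35)
Rt=lean_R(L,np.radians(22.4)); 
print("to hover",rel(np.array([.47,-.08,.22]),Rt)); print("yaw only",rel(np.array([.40,-.25,.30]),Rt), np.round(Rt.as_euler("xyz"),3))
E
```

```text
t 6.35 tcp [ 0.4921 -0.4067  0.2481] rpy [ 2.488 -0.004  1.092] F [-0.5  0.1  0.3] w 0.02371497994164067 gf 0.0 q [-0.95 -0.36 -0.35  0.99  0.28  1.19]
TCP store [-7.240e-02 -1.000e-04  2.481e-01]
bar surf 1650 [-0.0584  0.0382  0.2332] 0.20518020591212865
to hover [-2.221, 32.812, -3.703, -1.059, 0.095, 2.057]
yaw only [-9.221, 15.812, 4.297, -1.059, 0.095, 2.057] [-3.142  0.611 -2.751]
```

Emit:
{"method": "servo_tool", "body": {
  "steps": [7.8, -1.3, 2, 1, -0.055, 0.005, 0.107, 7.8, -2.5, 4, 2, -0.11, 0.01, 0.214, 7.8, -3.8, 6, 3, -0.165, 0.015, 0.321, 7.8, -5, 8, 4, -0.22, 0.02, 0.428, 7.8, -5.5, 10, 4, -0.275, 0.025, 0.535, 7.8, -6, 12, 4, -0.33, 0.03, 0.642, 7.8, -6.5, 14, 4, -0.385, 0.035, 0.749, 7.8, -7, 16, 4, -0.44, 0.04, 0.856]
}}

```text
time: 7.07
tcp_pos: [0.4225, -0.2469, 0.29]
orientation: [2.508, 0.43, 1.971]
force: [-0.3, -0.8, -0.8]
gripper_width: 0.0782
gripper_force: 0.0
```

```bash
python3 - <<'E'
from loc import *
Rt=lean_R(np.radians(35),np.radians(22.4)); 
print("to hover",rel(np.array([.43,-.09,.25]),Rt))
E
```

```text
t 7.0667 tcp [ 0.4225 -0.2469  0.29  ] rpy [2.508 0.43  1.971] F [-0.3 -0.8 -0.8] w 0.0781999632178167 gf 0.0 q [-1.09 -0.73 -0.51  1.31  0.6   0.09]
TCP store [-0.2069  0.1107  0.29  ]
to hover [0.746, 15.695, -3.997, -0.61, 0.051, 1.201]
```

Emit:
{"method": "servo_tool", "body": {
  "steps": [7.8, 0.1, 1.5, -0.4, -0.054, 0.005, 0.106, 7.8, 0.2, 3, -0.8, -0.108, 0.01, 0.212, 7.8, 0.3, 4.5, -1.2, -0.162, 0.014, 0.318, 7.8, 0.4, 6, -1.6, -0.216, 0.018, 0.424, 7.8, 0.5, 8, -2, -0.27, 0.022, 0.53, 7.8, 0.6, 10, -2.4, -0.324, 0.026, 0.636, 7.8, 0.7, 12, -2.8, -0.378, 0.03, 0.742, 7.8, 0.7, 14, -3.2, -0.432, 0.035, 0.848]
}}

```text
time: 7.73
tcp_pos: [0.4299, -0.1073, 0.2574]
orientation: [2.928, 0.652, 3.051]
force: [-0.3, 0.1, 0.3]
gripper_width: 0.0779
gripper_force: 0.0
```

```bash
cat > look.py <<'E'
from loc import *
eyes.capture("wrist"); eyes.capture("wrist")
im,w,s2=wcloud(); print(np.round(s2["tcp_pos"],4))
import sys
if len(sys.argv)>1: cv2.imwrite(f"pics/{sys.argv[1]}.png",im[:,:,::-1])
for t,h in(("slide_case",.028),("slide_pack",.022)):
    for o in eyes.trace("wrist",t)[:2]:
        p=w[o["region"]]; p=p[~np.isnan(p[:,0])]
        if len(p)<30: continue
        zt=np.percentile(p[:,2],80); k=p[abs(p[:,2]-zt)<.004]; print(t,round(o["conf"],2),np.round(o["rect"]),"z",round(np.median(k[:,2]),4),[np.round(x,1) for x in top_rect(k)])
E
python3 look.py w3; python3 - <<'E'
from loc import *
Rt=lean_R(np.radians(35),np.radians(22.4)); 
print("to hover",rel(np.array([.43,-.09,.25]),Rt))
E
```

```text
t 7.7333 tcp [ 0.4299 -0.1073  0.2574] rpy [2.928 0.652 3.051] F [-0.3  0.1  0.3] w 0.07794067468505994 gf 0.0 q [-0.88 -0.74 -0.54  1.44  0.61 -0.76]
TCP store [-0.2637  0.2385  0.2574]
[ 0.4302 -0.1061  0.2576]
slide_case 0.78 [219.  40. 319. 146.] z 0.0275 [array([ 478.2, -115.6]), array([112.1,  64.3]), np.float64(22.0)]
slide_pack 0.66 [386.  63. 417. 128.] z 0.0218 [array([489.4,  25.2]), array([79.3, 29.3]), np.float64(7.6)]
t 7.9833 tcp [ 0.43   -0.1082  0.2574] rpy [2.923 0.652 3.042] F [-0.3 -0.4 -0.1] w 0.07796649728517357 gf 0.0 q [-0.89 -0.74 -0.54  1.44  0.61 -0.76]
TCP store [-0.2633  0.2378  0.2574]
to hover [0.001, 1.819, -0.743, -0.181, 0.015, 0.361]
```

View pics/w3.png

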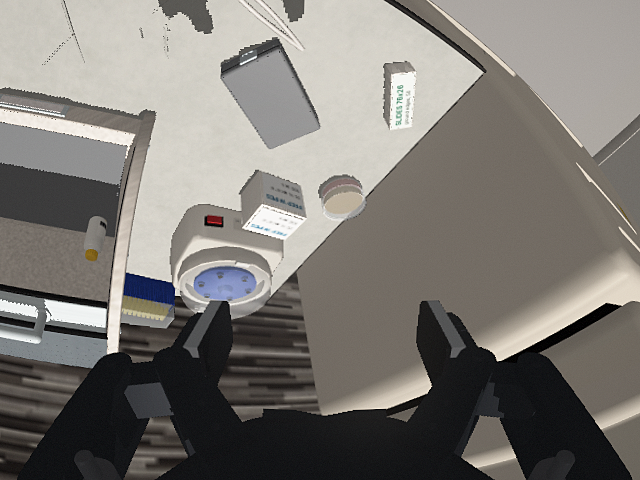

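```bash
cat > tip.py <<'E'
from loc import *
im,w,s2=wcloud(); Rt=R.from_euler("xyz",s2["orientation"]).as_matrix(); t=(w-s2["tcp_pos"])@Rt*1000
k=(t[...,2]<-5)&(abs(t[...,0])<14)&(abs(t[...,1])<70)&(t[...,2]>-75)
for sgn in(-1,1):
    p=t[k&(np.sign(t[...,1])==sgn)]; print(sgn,len(p),"zmax",np.round(np.percentile(p[:,2],[50,90,98,99.5]),1))
    q=p[p[:,2]>np.percentile(p[:,2],90)]; print(np.round(np.percentile(q,[5,50,95],axis=0),1).tolist())
E
python3 tip.py
```

```text
t 7.9833 tcp [ 0.43   -0.1082  0.2574] rpy [2.923 0.652 3.042] F [-0.3 -0.4 -0.1] w 0.07796649728517357 gf 0.0 q [-0.89 -0.74 -0.54  1.44  0.61 -0.76]
TCP store [-0.2633  0.2378  0.2574]
-1 2499 zmax [-60.5 -46.7 -42.3 -40.8]
[[-8.5, -43.6, -46.5], [3.3, -38.6, -44.3], [11.4, -38.2, -40.8]]
1 2498 zmax [-60.8 -46.8 -42.3 -40.6]
[[-8.6, 39.2, -46.6], [3.5, 39.6, -44.3], [11.3, 44.8, -40.6]]
```

Emit:
{"method": "servo_tool", "body": {
  "steps": [7.8, 0, 0.4, -0.1, -0.045, 0.004, 0.09, 7.8, 0, 0.8, -0.2, -0.09, 0.007, 0.18, 7.8, 0, 1.2, -0.5, -0.135, 0.011, 0.27, 7.8, 0, 1.8, -0.7, -0.181, 0.015, 0.361, 7.8, 0, 1.8, -0.7, -0.181, 0.015, 0.361, 7.8, 0, 1.8, -0.7, -0.181, 0.015, 0.361, 7.8, 0, 1.8, -0.7, -0.181, 0.015, 0.361, 7.8, 0, 1.8, -0.7, -0.181, 0.015, 0.361]
}}

```text
time: 8.7
tcp_pos: [0.4296, -0.0901, 0.2499]
orientation: [3.14, 0.61, -2.752]
force: [-1.0, -0.8, 0.0]
gripper_width: 0.0777
gripper_force: 0.0
```

Emit:
{"method": "servo_tool", "body": {
  "steps": [7.8, 1.3, -0.3, -2.8, 0, 0, 0, 7.8, 2.6, -0.6, -5.6, 0, 0, 0, 7.8, 3.9, -0.9, -8.4, 0, 0, 0, 7.8, 5.2, -1.2, -11.2, 0, 0, 0, 7.8, 6.4, -1.4, -14, 0, 0, 0, 7.8, 7.5, -1.5, -17, 0, 0, 0, 7.8, 7.5, -1.5, -17, 0, 0, 0, 7.8, 7.5, -1.5, -17, 0, 0, 0]
}}

```text
time: 9.37
tcp_pos: [0.5031, -0.1032, 0.0774]
orientation: [3.134, 0.607, -2.754]
force: [-0.1, 0.1, 0.4]
gripper_width: 0.0776
gripper_force: 0.0
```

```bash
python3 look.py; python3 tip.py; python3 - <<'E'
from loc import *
Rt=lean_R(np.radians(35),np.radians(22.0)); print(rel(np.array([.5045,-.1050,-.021]),Rt))
E
```

```text
t 9.3667 tcp [ 0.5031 -0.1032  0.0774] rpy [ 3.134  0.607 -2.754] F [-0.1  0.1  0.4] w 0.07761648380821483 gf 0.0 q [-0.69 -0.44 -0.7   1.01  0.53 -1.  ]
TCP store [-0.2004  0.2753  0.0774]
[ 0.5053 -0.1053  0.0817]
slide_case 0.59 [253.  56. 394. 230.] z 0.0277 [array([ 477.9, -116.2]), array([112.1,  64.4]), np.float64(22.5)]
slide_pack 0.89 [451. 172. 542. 262.] z 0.0219 [array([489.7,  24.9]), array([79.1, 29.9]), np.float64(8.9)]
t 9.6167 tcp [ 0.5059 -0.1059  0.0828] rpy [-3.138  0.612 -2.748] F [-1.  -0.8 -0.8] w 0.07771049894750712 gf 0.0 q [-0.69 -0.44 -0.69  1.01  0.53 -1.  ]
TCP store [-0.1966  0.2742  0.0828]
-1 2505 zmax [-60.7 -46.9 -42.3 -40.6]
[[-8.8, -43.4, -46.7], [3.6, -38.5, -44.4], [11.2, -38.1, -40.6]]
1 2495 zmax [-60.8 -46.9 -42.3 -41.1]
[[-8.9, 39.2, -46.7], [3.4, 39.6, -44.5], [11.0, 44.4, -41.1]]
t 9.6667 tcp [ 0.5058 -0.1058  0.0825] rpy [-3.138  0.611 -2.748] F [-0.1  0.4  0.2] w 0.07818834528029164 gf 0.0 q [-0.69 -0.44 -0.69  1.    0.53 -1.  ]
TCP store [-0.1968  0.2743  0.0825]
[-0.13, 0.081, -10.347, 0.002, 0.002, -0.008]
```

Emit:
{"method": "servo_tool", "body": {
  "steps": [7.8, 0, 0, -2.5, 0, 0, 0, 7.8, 0, 0, -5, 0, 0, 0, 7.8, 0, 0, -7.5, 0, 0, 0, 7.8, 0, 0, -9.2, 0, 0, 0, 7.8, 0, 0, -10.1, 0, 0, 0, 7.8, 0, 0, -10.1, 0, 0, 0, 5.5, 0, 0, -10.1, 0, 0, 0, 5.5, 0, 0, -10.1, 0, 0, 0],
  "newtons": 45
}}

```text
time: 10.33
tcp_pos: [0.5062, -0.1059, -0.0189]
orientation: [-3.139, 0.611, -2.748]
force: [-0.1, -0.8, -1.7]
gripper_width: 0.0628
gripper_force: 51.5
```

Emit:
{"method": "servo_tool", "body": {
  "steps": [5.5, 0, 0, 0, 0, 0, 0, 5.5, 0, 0, 0, 0, 0, 0, 5.5, 0, 0, 0.5, 0, 0, 0, 5.5, 0, 0, 1, 0, 0, 0, 5.5, 0, 0, 2, 0, 0, 0, 5.5, 0, 0, 4, 0, 0, 0, 5.5, 0, 0, 7, 0, 0, 0, 5.5, 0, 0, 10, 0, 0, 0]
}}

```text
time: 11.0
tcp_pos: [0.5035, -0.1036, 0.0787]
orientation: [3.137, 0.608, -2.752]
force: [0.3, -0.2, -2.3]
gripper_width: 0.0631
gripper_force: 51.6
```

```bash
python3 look.py; cat > held.py <<'E'
# pose of the held thing's top in tool-aligned terms: fit plane + rectangle
from loc import *
import sys
th=sys.argv[1]; im,w,s2=wcloud(); o=eyes.trace("wrist",th)[0]; print(th,o["conf"],np.round(o["rect"]))
if len(sys.argv)>2: cv2.imwrite(f"pics/{sys.argv[2]}.png",im[:,:,::-1])
p=w[o["region"]]; p=p[~np.isnan(p[:,0])]; p=p[abs(p[:,2]-np.percentile(p[:,2],70))<.008]
for _ in range(4):
    A=np.c_[p[:,:2]-p[:,:2].mean(0),np.ones(len(p))]; c=np.linalg.lstsq(A,p[:,2],rcond=None)[0]; p=p[abs(A@c-p[:,2])<.0025]
cc,sz,a=top_rect(p); print("n",len(p),"slope",np.round(c[:2],3),"z",round(p[:,2].mean(),4),"rect",np.round(cc,1),np.round(sz,1),round(a,1))
rt=R.from_euler("xyz",s2["orientation"]).as_matrix(); print("center in tool mm",np.round((np.r_[np.array(cc)/1000,p[:,2].mean()]-s2["tcp_pos"])@rt*1000,1), "heading",round(np.degrees(np.arctan2(*(rt[1::-1,2]))),1))
E
python3 held.py slide_case w4
```

```text
t 11.0 tcp [ 0.5035 -0.1036  0.0787] rpy [ 3.137  0.608 -2.752] F [ 0.3 -0.2 -2.3] w 0.06306894824475104 gf 51.64569139480591 q [-0.69 -0.44 -0.7   1.01  0.53 -1.  ]
TCP store [-0.1998  0.2752  0.0787]
[ 0.5088 -0.1073  0.0869]
slide_case 0.56 [208. 199. 442. 384.] z 0.1337 [array([ 480.1, -118.2]), array([111.1,  63.1]), np.float64(22.3)]
slide_case 0.33 [189. 247. 224. 318.] z 0.0574 [array([ 627.3, -155. ]), array([15.3, 33.5]), np.float64(66.3)]
slide_pack 0.68 [457. 166. 544. 260.] z 0.0219 [array([489.8,  24.8]), array([78.8, 29.3]), np.float64(8.0)]
t 11.25 tcp [ 0.5043 -0.1044  0.0784] rpy [ 3.14   0.608 -2.75 ] F [-0.2 -0.1 -2.3] w 0.06320066333982817 gf 51.71002686023712 q [-0.69 -0.44 -0.7   1.    0.53 -1.  ]
TCP store [-0.1988  0.2748  0.0784]
slide_case 0.61 [209. 197. 440. 386.]
n 21899 slope [0.003 0.005] z 0.1255 rect [ 476.2 -115.6] [110.8  63.2] 22.2
center in tool mm [ -2.1   0.6 -55.9] heading 22.6
```

View pics/w4.png

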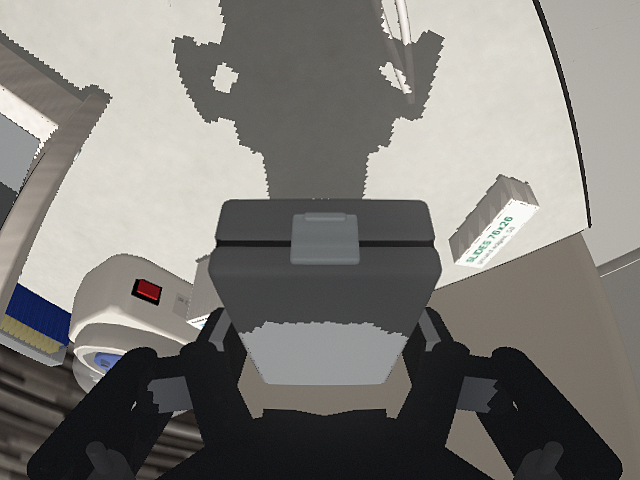

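```bash
python3 - <<'E'
from loc import *
Rt=lean_R(np.radians(35),q[2]); print(rel(W(-.22,0,.075),Rt)); print(rel(W(-.22,0,.075),Rt,(np.array([.5047,-.105,.079]),lean_R(np.radians(35),np.radians(22.3)))))
print("then", (W(-.0215,0,.026)-W(-.22,0,.075))*100)
E
```

```text
t 11.35 tcp [ 0.5034 -0.1036  0.0766] rpy [ 3.136  0.607 -2.752] F [ 0.5 -0.7 -2.9] w 0.06323037687678912 gf 51.7000150680542 q [-0.69 -0.44 -0.7   1.    0.53 -1.  ]
TCP store [-0.1999  0.2751  0.0766]
[-14.275, -23.605, -0.159, -0.005, -0.004, -0.863]
[-14.405, -23.47, -0.4, -0.0, -0.0, -0.86]
then [17.68868483 -9.00738191 -4.9       ]
```

Emit:
{"method": "servo_tool", "body": {
  "steps": [5.5, -1.2, -1.5, 0, 0, 0, -0.08, 5.5, -2.8, -4, 0, 0, 0, -0.17, 5.5, -4.6, -7, 0, 0, 0, -0.26, 5.5, -6.4, -10, 0, 0, 0, -0.35, 5.5, -8.2, -13, 0, 0, 0, -0.45, 5.5, -10, -16, 0, 0, 0, -0.55, 5.5, -11.8, -19, -0.2, 0, 0, -0.65, 5.5, -13.2, -21.3, -0.3, 0, 0, -0.75]
}}

```text
time: 12.02
tcp_pos: [0.3704, -0.3185, 0.0732]
orientation: [3.138, 0.606, 2.775]
force: [0.3, -0.1, -1.8]
gripper_width: 0.0634
gripper_force: 51.6
```

Emit:
{"method": "servo_tool", "body": {
  "steps": [5.5, -0.8, -1.4, 0, 0, 0, -0.07, 5.5, -1.2, -2.1, -0.1, 0, 0, -0.11, 5.5, -1.2, -2.1, -0.1, 0, 0, -0.11, 5.5, -1.2, -2.1, -0.1, 0, 0, -0.11, 5.5, -1.2, -2.1, -1, 0, 0, -0.11, 5.5, -1.2, -2.1, -2, 0, 0, -0.11, 5.5, -1.2, -2.1, -3, 0, 0, -0.11, 5.5, -1.2, -2.1, -3, 0, 0, -0.11]
}}

```text
time: 12.68
tcp_pos: [0.3595, -0.3356, 0.0407]
orientation: [3.135, 0.603, 2.671]
force: [-0.0, -0.0, -3.3]
gripper_width: 0.0634
gripper_force: 51.7
```

```bash
python3 held.py slide_case; python3 - <<'E'
from loc import *
im,w,s2=wcloud(); cv2.imwrite("pics/w5.png",im[:,:,::-1])
Rt=lean_R(np.radians(35),q[2]); print(rel(W(-.0215,0,.026),Rt)); print(rel(W(-.0215,0,.026),Rt)) 
E
```

```text
t 12.6833 tcp [ 0.3595 -0.3356  0.0407] rpy [3.135 0.603 2.671] F [-0.  -0.  -3.3] w 0.0634267405932439 gf 51.661505699157715 q [-1.15 -0.69 -0.93  0.84  0.37 -0.59]
TCP store [-0.2228  0.0031  0.0407]
slide_case 0.7 [203. 198. 441. 384.]
n 21861 slope [0.002 0.006] z 0.0881 rect [ 332.6 -321.4] [ 63.9 111.1] 63.8
center in tool mm [ -1.7   0.9 -56.3] heading -26.3
t 12.7833 tcp [ 0.3604 -0.3373  0.0438] rpy [3.138 0.607 2.673] F [ 0.4  0.2 -0.9] w 0.06317931498627938 gf 51.659247279167175 q [-1.15 -0.69 -0.92  0.84  0.37 -0.59]
TCP store [-0.2213  0.002   0.0438]
[17.679, -9.166, -1.908, -0.003, -0.001, -0.004]
[17.679, -9.166, -1.908, -0.003, -0.001, -0.004]
```

View pics/w5.png

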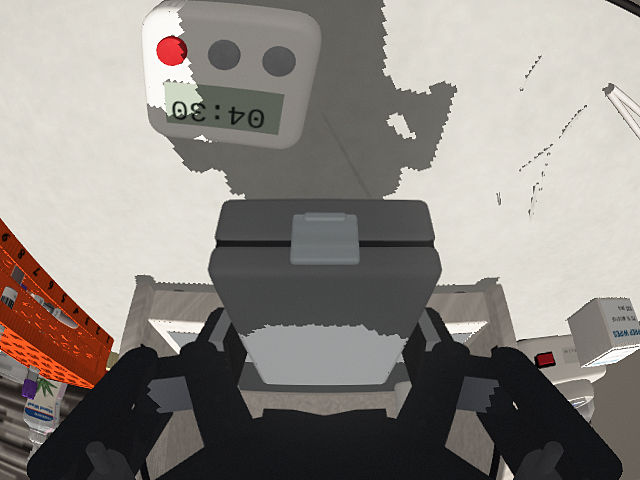

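Emit:
{"method": "servo_tool", "body": {
  "steps": [5.5, 1.5, -0.8, -0.4, 0, 0, 0, 5.5, 4, -2, -0.8, 0, 0, 0, 5.5, 6.6, -3.4, -1.2, 0, 0, 0, 5.5, 9.2, -4.7, -1.5, 0, 0, 0, 5.5, 11.8, -6, -1.5, 0, 0, 0, 5.5, 14.4, -7.4, -1.5, 0, 0, 0, 5.5, 16.5, -8.5, -1.5, 0, 0, 0, 5.5, 17.7, -9.1, -1.5, 0, 0, 0]
}}

```text
time: 13.5
tcp_pos: [0.541, -0.4313, 0.0324]
orientation: [3.141, 0.613, 2.676]
force: [-0.7, -0.2, -1.8]
gripper_width: 0.0628
gripper_force: 51.6
```

Emit:
{"method": "servo_tool", "body": {
  "steps": [5.5, 0, 0, 0, 0, 0, 0, 5.5, 0, 0, -0.2, 0, 0, 0, 5.5, 0, 0, -0.4, 0, 0, 0, 5.5, 0, 0, -0.6, 0, 0, 0, 5.5, 0, 0, -0.8, 0, 0, 0, 5.5, 0, 0, -0.8, 0, 0, 0, 5.5, 0, 0, -0.8, 0, 0, 0, 5.5, 0, 0, -0.8, 0, 0, 0]
}}

```text
time: 14.17
tcp_pos: [0.5375, -0.4296, 0.0229]
orientation: [3.14, 0.609, 2.673]
force: [-0.3, -0.2, -1.2]
gripper_width: 0.063
gripper_force: 51.6
```

```bash
python3 held.py slide_case; python3 - <<'E'
from loc import *
E
```

```text
t 14.1667 tcp [ 0.5375 -0.4296  0.0229] rpy [3.14  0.609 2.673] F [-0.3 -0.2 -1.2] w 0.0630154612217006 gf 51.55570685863495 q [-0.89 -0.07 -0.55  0.53  0.24 -0.35]
TCP store [-0.0217  0.0001  0.0229]
slide_case 0.7 [206. 196. 443. 383.]
n 21918 slope [ 0.005 -0.001] z 0.0698 rect [ 510.4 -415.2] [ 63.4 110.8] 63.3
center in tool mm [ -1.8   0.7 -56. ] heading -26.7
t 14.2667 tcp [ 0.5377 -0.4298  0.0231] rpy [3.141 0.61  2.673] F [ 0.1  0.7 -1.6] w 0.06307073122301968 gf 51.55542254447937 q [-0.89 -0.07 -0.55  0.53  0.24 -0.35]
TCP store [-0.0214  0.0001  0.0231]
```

Emit:
{"method": "servo_tool", "body": {
  "steps": [5.5, 0, 0, -0.15, 0, 0, 0, 5.5, 0, 0, -0.3, 0, 0, 0, 5.5, 0, 0, -0.45, 0, 0, 0, 5.5, 0, 0, -0.55, 0, 0, 0, 5.5, 0, 0, -0.65, 0, 0, 0, 5.5, 0, 0, -0.75, 0, 0, 0, 5.5, 0, 0, -0.8, 0, 0, 0, 5.5, 0, 0, -0.8, 0, 0, 0]
}}

```text
time: 14.93
tcp_pos: [0.5378, -0.4296, 0.0147]
orientation: [3.14, 0.609, 2.673]
force: [0.4, -1.3, -2.9]
gripper_width: 0.0632
gripper_force: 51.8
```

```bash
python3 held.py slide_case
```

```text
t 14.9333 tcp [ 0.5378 -0.4296  0.0147] rpy [3.14  0.609 2.673] F [ 0.4 -1.3 -2.9] w 0.06319512079596996 gf 51.76153242588043 q [-0.89 -0.06 -0.55  0.51  0.24 -0.35]
TCP store [-0.0214  0.0002  0.0147]
slide_case 0.57 [207. 198. 443. 384.]
n 21968 slope [ 0.006 -0.001] z 0.0617 rect [ 510.4 -415.3] [ 63.6 111.1] 63.4
center in tool mm [ -1.6   0.5 -56.2] heading -26.7
```

Emit:
{"method": "servo_tool", "body": {
  "steps": [5.5, 0, 0, -0.05, 0, 0, 0, 5.5, 0, 0, -0.1, 0, 0, 0, 5.5, 0, 0, -0.15, 0, 0, 0, 5.5, 0, 0, -0.2, 0, 0, 0, 5.5, 0, 0, -0.2, 0, 0, 0, 5.5, 0, 0, -0.2, 0, 0, 0, 5.5, 0, 0, -0.2, 0, 0, 0, 5.5, 0, 0, -0.2, 0, 0, 0]
}}

```text
time: 15.7
tcp_pos: [0.5386, -0.4305, 0.0146]
orientation: [3.141, 0.612, 2.674]
force: [-1.6, 2.8, 5.6]
gripper_width: 0.0635
gripper_force: 52.6
```

Emit:
{"method": "servo_tool", "body": {
  "steps": [6.5, 0, 0, 0.1, 0, 0, 0, 7.4, 0, 0, 0.1, 0, 0, 0, 7.8, 0, 0, 0.1, 0, 0, 0, 7.8, 0, 0, 0.1, 0, 0, 0, 7.8, 0, 0, 0.1, 0, 0, 0, 7.8, -0.8, 0.4, 1.3, 0, 0, 0, 7.8, -2, 1, 3.1, 0, 0, 0, 7.8, -3.6, 1.8, 4.8, 0, 0, 0]
}}

```text
time: 16.37
tcp_pos: [0.5014, -0.411, 0.0603]
orientation: [3.139, 0.608, 2.674]
force: [-0.1, -0.2, 0.2]
gripper_width: 0.0783
gripper_force: 0.0
```

```bash
python3 held.py slide_case w6; python3 - <<'E'
from loc import *
E
```

```text
t 16.3667 tcp [ 0.5014 -0.411   0.0603] rpy [3.139 0.608 2.674] F [-0.1 -0.2  0.2] w 0.0782775511270896 gf 0.0 q [-0.93 -0.22 -0.59  0.64  0.26 -0.39]
TCP store [-0.0622  0.0003  0.0603]
slide_case 0.82 [249. 187. 395. 333.]
n 12926 slope [ 0.003 -0.002] z 0.0615 rect [ 510.9 -416.1] [ 63.6 110.9] 63.1
center in tool mm [-9.5 -0.2  5.2] heading -26.6
t 16.4667 tcp [ 0.5022 -0.4131  0.0648] rpy [-3.14   0.614  2.674] F [ 0.4 -0.9  0.9] w 0.0778736648974987 gf 0.0 q [-0.93 -0.23 -0.59  0.64  0.26 -0.39]
TCP store [-0.0606 -0.0012  0.0648]
```

View pics/w6.png

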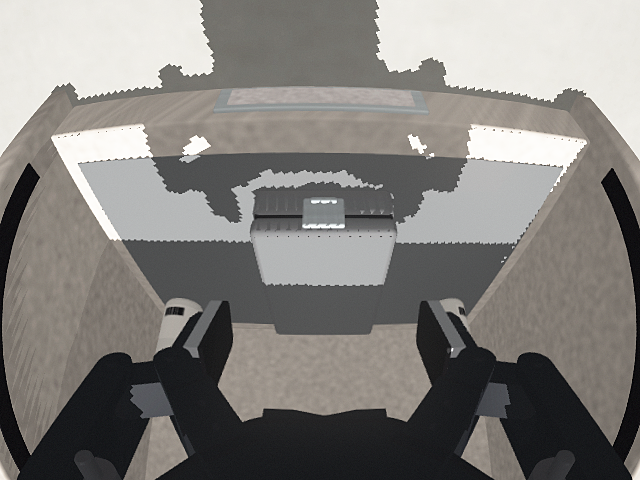

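Emit:
{"method": "servo_tool", "body": {
  "steps": [7.8, -1.5, 0.8, 0.5, 0, 0, 0, 7.8, -4, 2, 1, 0, 0, 0, 7.8, -7, 3.6, 1.5, 0, 0, 0, 5, -10, 5.1, 2, 0, 0, 0, 5, -12.5, 6.4, 2.5, 0, 0, 0.03, 5, -13.8, 9, 3.5, 0, 0, 0.09, 5, -13, 12, 4.5, 0, 0, 0.17, 5, -12, 15.3, 5.5, 0, 0, 0.25]
}}

```text
time: 17.13
tcp_pos: [0.3807, -0.2586, 0.1154]
orientation: [3.14, 0.609, 2.923]
force: [0.6, -0.6, -0.8]
gripper_width: 0.0498
gripper_force: 0.0
```

```bash
python3 - <<'E'
from loc import *
Rt=lean_R(np.radians(35),np.radians(8.2)); print(rel(np.array([.500,.025,.13]),Rt))
E
```

```text
t 17.1333 tcp [ 0.3807 -0.2586  0.1154] rpy [3.14  0.609 2.923] F [ 0.6 -0.6 -0.8] w 0.049777402249618005 gf 0.0 q [-1.09 -0.78 -0.82  1.11  0.45 -0.77]
TCP store [-0.2389  0.0814  0.1154]
[11.927, 28.36, 1.464, -0.001, -0.002, 0.361]
```

Emit:
{"method": "servo_tool", "body": {
  "steps": [5, 1, 3, 0.3, 0, 0, 0.05, 5, 2.5, 6.5, 0.6, 0, 0, 0.1, 5, 4, 10, 0.9, 0, 0, 0.15, 5, 5.6, 13.7, 1.2, 0, 0, 0.2, 5, 7.3, 17.5, 1.4, 0, 0, 0.25, 5, 9, 21.3, 1.4, 0, 0, 0.29, 5, 10.6, 25, 1.4, 0, 0, 0.33, 5, 11.9, 28.3, 1.4, 0, 0, 0.36]
}}

```text
time: 17.8
tcp_pos: [0.5017, 0.027, 0.1296]
orientation: [3.14, 0.61, -2.997]
force: [0.6, -0.7, -0.6]
gripper_width: 0.05
gripper_force: 0.0
```

```bash
python3 look.py; python3 tip.py; python3 - <<'E'
from loc import *
Rt=lean_R(np.radians(35),np.radians(8.2)); print(rel(np.array([.489,.025,-.02])+.027*np.array([np.cos(.143),np.sin(.143),0]),Rt))
E
```

```text
t 17.8 tcp [0.5017 0.027  0.1296] rpy [ 3.14   0.61  -2.997] F [ 0.6 -0.7 -0.6] w 0.049967531753889155 gf 0.0 q [-0.23 -0.76 -0.8   0.96  0.21 -0.31]
TCP store [-0.2607  0.3907  0.1296]
[0.5013 0.0304 0.1291]
slide_case 0.38 [216. 229. 278. 263.] z 0.0119 [array([636.3, -23.3]), array([59.5, 24.7]), np.float64(78.1)]
slide_pack 0.92 [294.  70. 341. 177.] z 0.0219 [array([489.6,  25.1]), array([79.1, 28.5]), np.float64(8.2)]
t 18.05 tcp [0.5004 0.0244 0.1288] rpy [ 3.14   0.608 -2.999] F [ 0.5 -0.9 -0.6] w 0.04968920097452067 gf 0.0 q [-0.23 -0.76 -0.8   0.96  0.21 -0.31]
TCP store [-0.2607  0.3879  0.1288]
-1 2583 zmax [-58.4 -41.8 -36.3 -33.9]
[[-8.3, -34.2, -41.5], [6.7, -24.6, -39.0], [11.5, -24.2, -33.9]]
1 2571 zmax [-58.4 -41.7 -36.3 -34.2]
[[-7.9, 25.4, -41.4], [6.7, 25.7, -38.9], [11.4, 35.7, -34.2]]
t 18.1 tcp [0.5004 0.0235 0.129 ] rpy [ 3.14   0.608 -3.001] F [-0.1  0.3 -0.2] w 0.049828066305876224 gf 0.0 q [-0.24 -0.76 -0.8   0.96  0.21 -0.31]
TCP store [-0.2602  0.3871  0.129 ]
[1.528, 0.535, -14.904, -0.001, -0.003, 0.002]
```

Emit:
{"method": "servo_tool", "body": {
  "steps": [5, 0.5, 0.1, -2.5, 0, 0, 0, 5, 1, 0.3, -5.5, 0, 0, 0, 5, 1.4, 0.4, -8, 0, 0, 0, 5, 1.4, 0.4, -10, 0, 0, 0, 5, 1.4, 0.4, -12, 0, 0, 0, 5, 1.4, 0.4, -12, 0, 0, 0, 5, 1.4, 0.4, -12, 0, 0, 0, 5, 1.4, 0.4, -12, 0, 0, 0]
}}

```text
time: 18.77
tcp_pos: [0.5158, 0.0267, 0.0115]
orientation: [3.141, 0.612, -3.002]
force: [0.2, -0.4, 0.1]
gripper_width: 0.0497
gripper_force: 0.0
```

```bash
python3 held.py slide_pack; python3 - <<'E'
from loc import *
E
```

```text
t 18.7667 tcp [0.5158 0.0267 0.0115] rpy [ 3.141  0.612 -3.002] F [ 0.2 -0.4  0.1] w 0.04967673916169599 gf 0.0 q [-0.21 -0.65 -0.98  0.65  0.2  -0.29]
TCP store [-0.248   0.3969  0.0115]
slide_pack 0.96 [290. 172. 368. 311.]
n 6832 slope [0.005 0.001] z 0.0219 rect [489.2  25.2] [78.4 28.6] 7.6
center in tool mm [ 15.8   2.2 -23.7] heading 8.0
t 18.8667 tcp [0.5167 0.0272 0.0129] rpy [-3.141  0.614 -3.   ] F [-0.8  0.2 -0.8] w 0.05002058526743188 gf 0.0 q [-0.21 -0.65 -0.98  0.65  0.2  -0.29]
TCP store [-0.2475  0.3977  0.0129]
```

Emit:
{"method": "servo_tool", "body": {
  "steps": [5, -0.2, 0.2, -0.8, 0, 0, 0, 5, -0.2, 0.2, -1.6, 0, 0, 0, 5, -0.2, 0.2, -2.3, 0, 0, 0, 5, -0.2, 0.2, -2.8, 0, 0, 0, 5, -0.2, 0.2, -2.8, 0, 0, 0, 2, -0.2, 0.2, -2.8, 0, 0, 0, 2, -0.2, 0.2, -2.8, 0, 0, 0, 2, -0.2, 0.2, -2.8, 0, 0, 0],
  "newtons": 25
}}

```text
time: 19.53
tcp_pos: [0.5131, 0.0304, -0.0177]
orientation: [3.141, 0.61, -2.999]
force: [0.1, 0.8, -1.1]
gripper_width: 0.0273
gripper_force: 27.6
```

Emit:
{"method": "servo_tool", "body": {
  "steps": [2, 0, 0, 0, 0, 0, 0, 2, 0, 0, 0, 0, 0, 0, 2, 0, 0, 0.4, 0, 0, 0, 2, 0, 0, 1.2, 0, 0, 0, 2, 0, 0, 3, 0, 0, 0, 2, 0, 0, 5.5, 0, 0, 0, 2, 0, 0, 8.5, 0, 0, 0, 2, 0, 0, 11, 0, 0, 0]
}}

```text
time: 20.2
tcp_pos: [0.5132, 0.0304, 0.0948]
orientation: [3.141, 0.612, -2.999]
force: [1.5, -0.7, -0.3]
gripper_width: 0.0276
gripper_force: 27.6
```

```bash
python3 held.py slide_pack; python3 - <<'E'
from loc import *
Rt=lean_R(np.radians(35),q[2]); print(rel(W(-.22,0,.11),Rt))
E
```

```text
t 20.2 tcp [0.5132 0.0304 0.0948] rpy [ 3.141  0.612 -2.999] F [ 1.5 -0.7 -0.3] w 0.027562381463150435 gf 27.594823837280273 q [-0.21 -0.72 -0.85  0.86  0.2  -0.29]
TCP store [-0.252   0.399   0.0948]
slide_pack 0.65 [280. 236. 369. 369.]
n 6089 slope [0.013 0.001] z 0.1348 rect [489.5  27.7] [78.  28.7] 8.1
center in tool mm [ -3.5   0.7 -46.4] heading 8.2
t 20.3 tcp [0.5176 0.0296 0.1017] rpy [-3.137  0.623 -2.996] F [0.8 0.4 0.6] w 0.027375561282712773 gf 27.613310515880585 q [-0.21 -0.72 -0.84  0.85  0.2  -0.29]
TCP store [-0.2477  0.4003  0.1017]
[-15.692, -36.925, 0.828, 0.006, 0.012, -0.614]
```

Emit:
{"method": "servo_tool", "body": {
  "steps": [2, -0.8, -2, 0.5, 0, 0, -0.03, 2, -2.2, -5, 0.8, 0, 0, -0.07, 2, -3.6, -8.5, 0.8, 0, 0, -0.12, 2, -5.1, -12, 0.8, 0, 0, -0.17, 2, -6.7, -15.5, 0.8, 0, 0, -0.22, 2, -8.3, -19, 0.8, 0, 0, -0.28, 2, -9.9, -22.5, 0.8, 0, 0, -0.34, 2, -11.5, -26, 0.8, 0, 0, -0.4]
}}

```text
time: 20.97
tcp_pos: [0.3966, -0.2313, 0.1002]
orientation: [3.141, 0.61, 2.881]
force: [1.2, -0.7, -0.7]
gripper_width: 0.0275
gripper_force: 27.6
```

Emit:
{"method": "servo_tool", "body": {
  "steps": [2, -1.4, -3.3, 0, 0, 0, -0.06, 2, -2.6, -6.2, 0, 0, 0, -0.12, 2, -3.6, -8.8, 0, 0, 0, -0.17, 2, -4.1, -10.6, -0.2, 0, 0, -0.21, 2, -4.1, -10.9, -0.5, 0, 0, -0.21, 2, -4.1, -10.9, -1, 0, 0, -0.21, 2, -4.1, -10.9, -1, 0, 0, -0.21, 2, -4.1, -10.9, -1, 0, 0, -0.21]
}}

```text
time: 21.63
tcp_pos: [0.3569, -0.337, 0.0886]
orientation: [3.138, 0.608, 2.674]
force: [0.1, 0.9, -0.1]
gripper_width: 0.0276
gripper_force: 27.6
```

```bash
python3 held.py slide_pack; python3 - <<'E'
from loc import *
Rt=lean_R(np.radians(35),np.radians(-26.9)); print(rel(W(-.0278,0,.062),Rt))
E
```

```text
t 21.6333 tcp [ 0.3569 -0.337   0.0886] rpy [3.138 0.608 2.674] F [ 0.1  0.9 -0.1] w 0.02755438372838112 gf 27.567348182201385 q [-1.16 -0.72 -0.85  0.95  0.38 -0.6 ]
TCP store [-0.2246  0.0007  0.0886]
slide_pack 0.77 [281. 238. 368. 367.]
n 6095 slope [ 0.009 -0.004] z 0.1286 rect [ 335.5 -325.7] [28.4 78.1] 63.2
center in tool mm [ -3.    0.6 -46.7] heading -26.5
t 21.7333 tcp [ 0.3572 -0.3376  0.0896] rpy [3.14  0.609 2.675] F [ 0.3 -0.  -0.5] w 0.027519100568512943 gf 27.569097876548767 q [-1.16 -0.72 -0.85  0.95  0.38 -0.6 ]
TCP store [-0.224   0.0003  0.0896]
[17.476, -8.93, -2.761, -0.002, -0.001, -0.004]
```

Emit:
{"method": "servo_tool", "body": {
  "steps": [2, 1.3, -0.7, -0.8, 0, 0, 0, 2, 3.8, -1.9, -1.7, 0, 0, 0, 2, 6.4, -3.3, -2.5, 0, 0, 0, 2, 9, -4.6, -3.2, 0, 0, 0, 2, 11.6, -5.9, -3.5, 0, 0, 0, 2, 13.8, -7, -3.5, 0, 0, 0, 2, 15.4, -7.9, -3.5, 0, 0, 0, 2, 16.4, -8.4, -3.5, 0, 0, 0]
}}

```text
time: 22.4
tcp_pos: [0.5233, -0.4225, 0.0553]
orientation: [3.141, 0.61, 2.676]
force: [-0.6, 0.7, -0.7]
gripper_width: 0.0275
gripper_force: 27.6
```

Emit:
{"method": "servo_tool", "body": {
  "steps": [2, 0.4, -0.2, 0, 0, 0, 0, 2, 0.8, -0.4, 0, 0, 0, 0, 2, 1.05, -0.5, 0, 0, 0, 0, 2, 1.05, -0.5, 0, 0, 0, 0, 2, 1.05, -0.5, 0, 0, 0, 0, 2, 1.05, -0.5, 0, 0, 0, 0, 2, 1.05, -0.5, 0, 0, 0, 0, 2, 1.05, -0.5, 0, 0, 0, 0]
}}

```text
time: 23.07
tcp_pos: [0.5309, -0.4276, 0.0549]
orientation: [3.14, 0.609, 2.673]
force: [0.3, 0.0, -0.9]
gripper_width: 0.0274
gripper_force: 27.6
```

```bash
python3 held.py slide_pack w7; python3 - <<'E'
from loc import *
im,w,s2=wcloud()
o=eyes.trace("wrist","slide_case")
for a in o[:1]:
    p=w[a["region"]]; p=p[~np.isnan(p[:,0])]; p=p[abs(p[:,2]-.0615)<.005]; print(a["conf"],len(p),[np.round(x,1) for x in top_rect(p)],np.median(p[:,2]))
E
```

```text
t 23.0667 tcp [ 0.5309 -0.4276  0.0549] rpy [3.14  0.609 2.673] F [ 0.3  0.  -0.9] w 0.027425701215122146 gf 27.61828511953354 q [-0.9  -0.13 -0.53  0.61  0.24 -0.36]
TCP store [-0.0284 -0.0011  0.0549]
slide_pack 0.77 [280. 234. 368. 367.]
n 6067 slope [ 0.01  -0.005] z 0.0948 rect [ 509.8 -416.3] [28.5 78.5] 62.8
center in tool mm [ -3.3   0.6 -46.4] heading -26.7
t 23.1667 tcp [ 0.531  -0.4277  0.0549] rpy [3.14  0.609 2.673] F [-0.6  1.   0.1] w 0.02754752946584468 gf 27.61875092983246 q [-0.9  -0.13 -0.52  0.61  0.24 -0.36]
TCP store [-0.0283 -0.0011  0.0549]
0.86 13838 [array([ 500.9, -410.8]), array([63.7, 88.9]), np.float64(63.3)] 0.06157236078648512
```

View pics/w7.png

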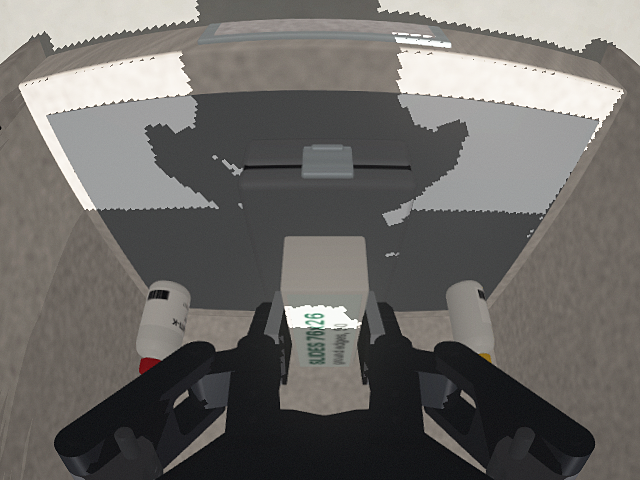

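Emit:
{"method": "servo_tool", "body": {
  "steps": [2, 0, 0, -0.2, 0, 0, 0, 2, 0.05, 0, -0.4, 0, 0, 0, 2, 0.1, 0, -0.6, 0, 0, 0, 2, 0.1, 0, -0.75, 0, 0, 0, 2, 0.1, 0, -0.9, 0, 0, 0, 2, 0.1, 0, -0.95, 0, 0, 0, 2, 0.1, 0, -1, 0, 0, 0, 2, 0.1, 0, -1, 0, 0, 0]
}}

```text
time: 23.93
tcp_pos: [0.5322, -0.4276, 0.0446]
orientation: [3.14, 0.609, 2.673]
force: [-0.3, -0.0, -0.7]
gripper_width: 0.0274
gripper_force: 27.6
```

Emit:
{"method": "servo_tool", "body": {
  "steps": [2, 0, 0, -0.05, 0, 0, 0, 2, 0, 0, -0.1, 0, 0, 0, 2, 0, 0, -0.15, 0, 0, 0, 2, 0, 0, -0.15, 0, 0, 0, 2, 0, 0, -0.15, 0, 0, 0, 2, 0, 0, -0.15, 0, 0, 0, 2, 0, 0, -0.15, 0, 0, 0, 2, 0, 0, -0.15, 0, 0, 0]
}}

```text
time: 24.6
tcp_pos: [0.5325, -0.4279, 0.0439]
orientation: [3.141, 0.61, 2.674]
force: [-0.2, 0.4, 1.2]
gripper_width: 0.0273
gripper_force: 27.8
```

```bash
python3 held.py slide_pack
```

```text
t 24.6 tcp [ 0.5325 -0.4279  0.0439] rpy [3.141 0.61  2.674] F [-0.2  0.4  1.2] w 0.027255767337529543 gf 27.778687477111816 q [-0.9  -0.11 -0.54  0.58  0.24 -0.36]
TCP store [-0.0268 -0.0006  0.0439]
slide_pack 0.93 [278. 236. 368. 367.]
n 6093 slope [ 0.009 -0.006] z 0.0838 rect [ 511.1 -416.3] [28.9 78.1] 63.2
center in tool mm [ -2.9   0.7 -46.7] heading -26.7
```

Emit:
{"method": "servo_tool", "body": {
  "steps": [3.2, 0, 0, 0, 0, 0, 0, 3.8, 0, 0, 0, 0, 0, 0, 4.6, 0, 0, 0, 0, 0, 0, 4.6, 0, 0, 0.1, 0, 0, 0, 4.6, -0.3, 0.15, 0.5, 0, 0, 0, 4.6, -1, 0.5, 1.6, 0, 0, 0, 4.6, -2, 1, 3.1, 0, 0, 0, 4.6, -3.6, 1.8, 4.5, 0, 0, 0]
}}

```text
time: 25.37
tcp_pos: [0.4963, -0.4095, 0.089]
orientation: [3.14, 0.61, 2.674]
force: [-0.4, -0.6, 1.0]
gripper_width: 0.0463
gripper_force: 0.0
```

```bash
python3 held.py slide_pack; python3 - <<'E'
from loc import *
im,w,s2=wcloud()
a=eyes.trace("wrist","slide_case")[0]
p=w[a["region"]]; p=p[~np.isnan(p[:,0])]; p=p[abs(p[:,2]-.0615)<.003]; print(a["conf"],len(p),[np.round(x,1) for x in top_rect(p)],np.median(p[:,2]))
E
```

```text
t 25.3667 tcp [ 0.4963 -0.4095  0.089 ] rpy [3.14  0.61  2.674] F [-0.4 -0.6  1. ] w 0.046287364688856886 gf 0.0 q [-0.94 -0.26 -0.57  0.71  0.26 -0.39]
TCP store [-0.0675 -0.0006  0.089 ]
slide_pack 0.65 [298. 214. 355. 319.]
n 3793 slope [ 0.003 -0.004] z 0.0838 rect [ 511.2 -416.5] [28.7 77.9] 63.2
center in tool mm [-10.5   0.5  13.8] heading -26.7
t 25.4667 tcp [ 0.4964 -0.4108  0.0923] rpy [-3.14   0.614  2.674] F [ 0.1 -0.6  0.6] w 0.04582401918134487 gf 0.0 q [-0.94 -0.26 -0.57  0.71  0.26 -0.39]
TCP store [-0.0668 -0.0018  0.0923]
0.59 7461 [array([ 510.9, -415.9]), array([ 64. , 109.7]), np.float64(63.3)] 0.061539895125434105
```

Emit:
{"method": "servo_tool", "body": {
  "steps": [4.6, -1.3, 0.7, 0.5, 0, 0, 0, 4.6, -3.8, 1.9, 1, 0, 0, 0, 4.6, -6.4, 3.3, 2, 0, 0, 0, 4.6, -9, 4.6, 4, 0, 0, 0, 2.6, -10.5, 5.4, 7, 0, 0, 0, 2.6, -11, 5.6, 10.5, 0, 0, 0, 2.6, -11, 5.6, 14, 0, 0, 0, 2.6, -11, 5.6, 17.5, 0, 0, 0]
}}

```text
time: 26.23
tcp_pos: [0.3858, -0.3534, 0.2636]
orientation: [3.139, 0.608, 2.672]
force: [0.5, -0.7, -0.2]
gripper_width: 0.0262
gripper_force: 0.0
```

```bash
python3 - <<'E'
from loc import *
L=np.radians(38); Rt=bar_R(L); z=Rt.as_matrix()[:,2]
x,zz=bar(1.1); 
for d in(.048,-.06): print(d,W(x,0,zz)+d*z,rel(W(x,0,zz)+d*z,Rt))
E
```

```text
t 26.2333 tcp [ 0.3858 -0.3534  0.2636] rpy [3.139 0.608 2.672] F [ 0.5 -0.7 -0.2] w 0.02621335410548953 gf 0.0 q [-1.1  -0.6  -0.44  1.22  0.35 -0.54]
TCP store [-0.1913 -0.0008  0.2636]
0.048 [ 0.53389572 -0.42791262  0.19162461] [14.805, -7.452, -7.194, 0.812, -0.459, -1.267]
-0.06 [ 0.47464403 -0.39774064  0.27672977] [8.88, -4.435, 1.317, 0.812, -0.459, -1.267]
```

Emit:
{"method": "servo_tool", "body": {
  "steps": [2.6, 0.3, -0.1, 0.5, 0.059, -0.034, -0.093, 2.6, 0.6, -0.3, 1, 0.119, -0.067, -0.185, 2.6, 0.9, -0.4, 1.5, 0.178, -0.101, -0.278, 2.6, 1.2, -0.6, 2, 0.238, -0.135, -0.371, 2.6, 1.5, -0.7, 2.5, 0.297, -0.168, -0.463, 2.6, 1.8, -0.9, 3, 0.356, -0.202, -0.556, 2.6, 2.2, -1.1, 3, 0.416, -0.235, -0.648, 2.6, 2.6, -1.3, 3, 0.475, -0.269, -0.741]
}}

```text
time: 26.9
tcp_pos: [0.4128, -0.3671, 0.2925]
orientation: [2.599, 0.361, 1.649]
force: [-0.4, 0.2, -0.3]
gripper_width: 0.026
gripper_force: 0.0
```

```bash
python3 - <<'E'
from loc import *
L=np.radians(38); Rt=bar_R(L); z=Rt.as_matrix()[:,2]
x,zz=bar(1.1); 
for d in(.048,-.06): print(d,W(x,0,zz)+d*z,rel(W(x,0,zz)+d*z,Rt))
E
```

```text
t 26.9 tcp [ 0.4128 -0.3671  0.2925] rpy [2.599 0.361 1.649] F [-0.4  0.2 -0.3] w 0.025981211572546285 gf 0.0 q [-1.07 -0.54 -0.37  1.2   0.36  0.42]
TCP store [-0.1611 -0.0008  0.2925]
0.048 [ 0.53389572 -0.42791262  0.19162461] [12.112, -6.08, -10.092, 0.334, -0.189, -0.521]
-0.06 [ 0.47464403 -0.39774064  0.27672977] [6.186, -3.063, -1.582, 0.334, -0.189, -0.521]
```

Emit:
{"method": "servo_tool", "body": {
  "steps": [2.6, 1, -0.5, -0.2, 0.059, -0.034, -0.093, 2.6, 2, -1, -0.5, 0.119, -0.067, -0.185, 2.6, 3, -1.5, -0.8, 0.178, -0.101, -0.278, 2.6, 4, -2, -1.1, 0.238, -0.135, -0.371, 2.6, 5.2, -2.6, -1.4, 0.297, -0.168, -0.463, 2.6, 6.2, -3.1, -1.6, 0.334, -0.189, -0.521, 2.6, 6.2, -3.1, -1.6, 0.334, -0.189, -0.521, 2.6, 6.2, -3.1, -1.6, 0.334, -0.189, -0.521]
}}

```text
time: 27.57
tcp_pos: [0.4744, -0.3971, 0.2751]
orientation: [2.481, 0.004, 1.106]
force: [-0.3, -0.4, 0.3]
gripper_width: 0.0257
gripper_force: 0.0
```

```bash
python3 - <<'E'
from loc import *
eyes.capture("wrist"); eyes.capture("wrist"); im,w,s2=wcloud(); l=(w-W(0,0,0))@T; rr=np.hypot(l[...,0]-.027,l[...,2]-.046)
b=(rr>.190)&(rr<.215)&(l[...,1]<.06)&(l[...,2]>.15)&(l[...,1]>.015)
Rt=R.from_euler("xyz",s2["orientation"]).as_matrix(); t=(w-s2["tcp_pos"])@Rt
print("bar surf",b.sum(),np.round(np.median(l[b],0),4),np.median(rr[b]),"tool",np.round(np.median(t[b],0),4),np.round(s2["tcp_pos"],4))
L=np.radians(38); Rt=bar_R(L); z=Rt.as_matrix()[:,2]; x,zz=bar(1.1); print(rel(W(x,0,zz)+.048*z,Rt))
E
```

```text
t 27.5667 tcp [ 0.4744 -0.3971  0.2751] rpy [2.481 0.004 1.106] F [-0.3 -0.4  0.3] w 0.025687796186172836 gf 0.0 q [-0.97 -0.41 -0.33  1.05  0.3   1.15]
TCP store [-0.0925  0.0004  0.2751]
bar surf 1240 [-0.0584  0.0385  0.2331] 0.2050478147536751 tool [0.0385 0.0006 0.0561] [ 0.4741 -0.3974  0.2766]
[5.986, -3.036, -8.548, 0.004, -0.003, -0.005]
```

Emit:
{"method": "servo_tool", "body": {
  "steps": [2.4, 1.5, -0.8, -2.1, 0, 0, 0, 2.4, 3, -1.5, -4.3, 0, 0, 0, 2.4, 4.5, -2.3, -6.4, 0, 0, 0, 2.4, 5.5, -2.8, -7.8, 0, 0, 0, 2.4, 6, -3, -8.6, 0, 0, 0, 2.4, 6, -3, -8.6, 0, 0, 0, 0.4, 6, -3, -8.6, 0, 0, 0, 0.4, 6, -3, -8.6, 0, 0, 0],
  "newtons": 40
}}

```text
time: 28.38
tcp_pos: [0.5339, -0.4276, 0.1919]
orientation: [2.478, 0.005, 1.104]
force: [2.1, 0.3, -4.0]
gripper_width: 0.0096
gripper_force: 38.9
```

```bash
python3 - <<'E'
from loc import *
L=np.radians(38); d=.048*np.array([np.sin(L),0,-np.cos(L)])
l=(s["tcp_pos"]-W(0,0,0))@T-d; th0=np.arctan2(l[2]-.046,.027-l[0]); print("bar est",l,"joint",th0-.05)
b=lambda t: W(.027-.201*np.cos(t),0,.046+.201*np.sin(t))
f=lambda a:np.round((b(a)-b(1.15))*100,2).tolist()
for th in np.linspace(1.15,.05,17)[1:]: print(f(th))
print("mid",np.round((b(.05)-b(.6))*100,2))
E
```

```text
t 28.3833 tcp [ 0.5339 -0.4276  0.1919] rpy [2.478 0.005 1.104] F [ 2.1  0.3 -4. ] w 0.009583915490645314 gf 38.89660656452179 q [-0.91 -0.25 -0.38  0.82  0.26  1.21]
TCP store [-0.0258  0.0003  0.1919]
bar est [-0.05532354  0.00029251  0.22970599] joint 1.0995013871595192
[-1.11, 0.56, -0.61]
[-2.17, 1.11, -1.3]
[-3.19, 1.63, -2.07]
[-4.16, 2.12, -2.92]
[-5.08, 2.59, -3.84]
[-5.94, 3.03, -4.83]
[-6.74, 3.43, -5.88]
[-7.47, 3.8, -7.0]
[-8.13, 4.14, -8.16]
[-8.71, 4.44, -9.38]
[-9.22, 4.7, -10.64]
[-9.66, 4.92, -11.93]
[-10.01, 5.1, -13.25]
[-10.28, 5.24, -14.6]
[-10.47, 5.33, -15.97]
[-10.57, 5.38, -17.34]
mid [ -3.11   1.58 -10.34]
```

Emit:
{"method": "servo_tool", "body": {
  "steps": [0.4, -1.11, 0.56, -0.61, 0, 0, 0, 0.4, -2.17, 1.11, -1.3, 0, 0, 0, 0.4, -3.19, 1.63, -2.07, 0, 0, 0, 0.4, -4.16, 2.12, -2.92, 0, 0, 0, 0.4, -5.08, 2.59, -3.84, 0, 0, 0, 0.4, -5.94, 3.03, -4.83, 0, 0, 0, 0.4, -6.74, 3.43, -5.88, 0, 0, 0, 0.4, -7.47, 3.8, -7, 0, 0, 0]
}}

```text
time: 29.05
tcp_pos: [0.4629, -0.3905, 0.1285]
orientation: [2.466, 0.006, 1.108]
force: [1.4, 5.3, 6.4]
gripper_width: 0.0091
gripper_force: 42.6
```

Emit:
{"method": "servo_tool", "body": {
  "steps": [0.4, -0.66, 0.34, -1.16, 0, 0, 0, 0.4, -1.24, 0.64, -2.38, 0, 0, 0, 0.4, -1.75, 0.9, -3.64, 0, 0, 0, 0.4, -2.19, 1.12, -4.93, 0, 0, 0, 0.4, -2.54, 1.3, -6.25, 0, 0, 0, 0.4, -2.81, 1.44, -7.6, 0, 0, 0, 0.4, -3, 1.53, -8.97, 0, 0, 0, 0.4, -3.1, 1.58, -10.1, 0, 0, 0]
}}

```text
time: 29.72
tcp_pos: [0.4302, -0.3734, 0.023]
orientation: [2.473, 0.003, 1.107]
force: [2.6, 3.6, -0.1]
gripper_width: 0.0093
gripper_force: 44.5
```

```bash
cat > jt.py <<'E'
from loc import *
L=np.radians(38); d=.048*np.array([np.sin(L),0,-np.cos(L)])
l=(s["tcp_pos"]-W(0,0,0))@T-d; th0=np.arctan2(l[2]-.046,.027-l[0]); print("bar est",l,"joint",th0-.05)
E
python3 jt.py
```

```text
t 29.7167 tcp [ 0.4302 -0.3734  0.023 ] rpy [2.473 0.003 1.107] F [ 2.6  3.6 -0.1] w 0.009315444687725279 gf 44.47363615036011 q [-1.04 -0.46 -0.88  0.57  0.34  1.1 ]
TCP store [-0.1427  0.0015  0.023 ]
bar est [-0.17224361  0.00153486  0.06081637] joint 0.02422646432747129
```

Emit:
{"method": "servo_tool", "body": {
  "steps": [0.4, 0, 0, -0.3, 0, 0, 0, 0.4, 0, 0, -0.5, 0, 0, 0, 0.4, 0, 0, -0.7, 0, 0, 0, 0.4, 0, 0, -0.7, 0, 0, 0, 0.4, 0, 0, -0.7, 0, 0, 0, 0.4, 0, 0, -0.7, 0, 0, 0, 0.4, 0, 0, -0.7, 0, 0, 0, 0.4, 0, 0, -0.7, 0, 0, 0]
}}

```text
time: 30.38
tcp_pos: [0.4302, -0.3734, 0.0166]
orientation: [2.475, 0.003, 1.107]
force: [-3.7, 10.5, 9.8]
gripper_width: 0.0093
gripper_force: 46.5
```

```bash
python3 jt.py
```

```text
t 30.3833 tcp [ 0.4302 -0.3734  0.0166] rpy [2.475 0.003 1.107] F [-3.7 10.5  9.8] w 0.009267301209727997 gf 46.54607713222504 q [-1.04 -0.45 -0.89  0.55  0.34  1.1 ]
TCP store [-0.1428  0.0015  0.0166]
bar est [-0.17233398  0.00151839  0.05437546] joint -0.008007491108755031
```

Emit:
{"method": "servo_tool", "body": {
  "steps": [0.4, 0, 0, -0.2, 0, 0, 0, 0.4, 0, 0, -0.4, 0, 0, 0, 0.4, 0, 0, -0.6, 0, 0, 0, 0.4, 0, 0, -0.6, 0, 0, 0, 0.4, 0, 0, -0.6, 0, 0, 0, 0.4, 0, 0, -0.6, 0, 0, 0, 0.4, 0, 0, -0.6, 0, 0, 0, 0.4, 0, 0, -0.6, 0, 0, 0]
}}

```text
time: 31.05
tcp_pos: [0.4311, -0.375, 0.0149]
orientation: [2.47, 0.004, 1.107]
force: [-22.1, 23.5, 29.4]
gripper_width: 0.0097
gripper_force: 51.6
```

```bash
python3 jt.py
```

```text
t 31.05 tcp [ 0.4311 -0.375   0.0149] rpy [2.47  0.004 1.107] F [-22.1  23.5  29.4] w 0.009658598283194436 gf 51.62278175354004 q [-1.04 -0.45 -0.89  0.54  0.34  1.1 ]
TCP store [-0.1412  0.0005  0.0149]
bar est [-0.17073836  0.00050845  0.05272531] joint -0.016001974914341334
```

Emit:
{"method": "servo_tool", "body": {
  "steps": [0.4, 0, 0, 0.3, 0, 0, 0, 0.4, 0, 0, 0.4, 0, 0, 0, 1.8, 0, 0, 0.4, 0, 0, 0, 2.4, 0, 0, 0.4, 0, 0, 0, 2.4, 0, 0, 0.5, 0, 0, 0, 2.4, -0.6, 0.3, 1.3, 0, 0, 0, 2.4, -1.7, 0.9, 2.9, 0, 0, 0, 2.4, -3.3, 1.7, 5.2, 0, 0, 0]
}}

```text
time: 31.72
tcp_pos: [0.3943, -0.3552, 0.0571]
orientation: [2.483, 0.003, 1.104]
force: [0.2, -0.3, 0.2]
gripper_width: 0.0238
gripper_force: 0.0
```

Emit:
{"method": "servo_tool", "body": {
  "steps": [2.4, -0.8, 0.4, 1.2, 0, 0, 0, 2.4, -1.6, 0.8, 2.4, 0, 0, 0, 2.4, -2.4, 1.2, 3.6, 0, 0, 0, 2.4, -3, 1.5, 4.5, 0, 0, 0, 2.4, -3, 1.5, 5, 0, 0, 0, 2.4, -3, 1.5, 5, 0, 0, 0, 2.4, -3, 1.5, 5, 0, 0, 0, 2.4, -3, 1.5, 5, 0, 0, 0]
}}

```text
time: 32.38
tcp_pos: [0.3655, -0.3415, 0.1083]
orientation: [2.479, 0.004, 1.104]
force: [0.1, -0.3, 0.0]
gripper_width: 0.0241
gripper_force: 0.0
```

```bash
python3 - <<'E'
from loc import *
eyes.capture("wrist");eyes.capture("wrist"); im,w,s2=wcloud(); cv2.imwrite("pics/w8.png",im[:,:,::-1]); l=(w-W(0,0,0))@T; rr=np.hypot(l[...,0]-.027,l[...,2]-.046)
b=(rr>.190)&(rr<.215)&(abs(l[...,1])<.05)&(l[...,2]>.045)&(l[...,2]<.12)
print("bar surf",b.sum(),np.round(np.median(l[b],0),4),np.median(rr[b]),"joint~",np.arctan2(np.median(l[b][:,2])-.0035-.046,.027-np.median(l[b][:,0])-.0026)-.05)
E
```

```text
t 32.3833 tcp [ 0.3655 -0.3415  0.1083] rpy [2.479 0.004 1.104] F [ 0.1 -0.3  0. ] w 0.024097594528780034 gf 0.0 q [-1.17 -0.76 -0.86  0.93  0.41  0.98]
TCP store [-0.2149  0.0005  0.1083]
bar surf 2325 [-0.1775  0.0053  0.06  ] 0.20501001363106747 joint~ 0.0018827442016477805
```

View pics/w8.png

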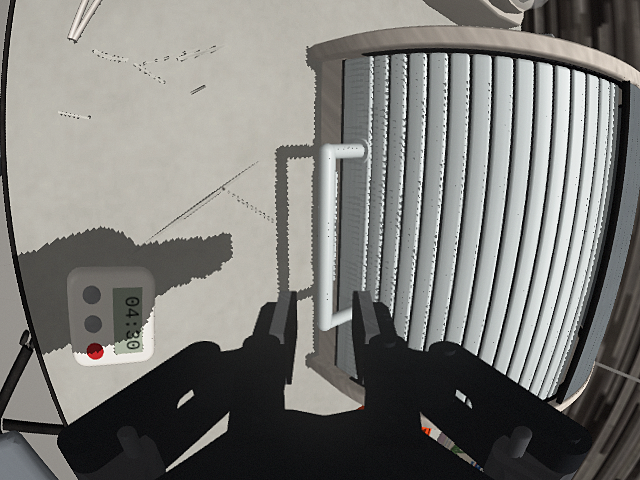

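```bash
python3 -c "
from h import *
print(r.close_job())"
```

```text
the job is handed in; nothing more can be done
None
```

The job is handed in, but no verdict came back. By my last measurements the case lies flat on the store floor, the carton lies on it lengthwise within about 1 mm of centre, and the shutter is shut against its stop at about 0.002 rad. The gripper is clear of everything, and the clock stood at about 32 s of the 72 s.

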